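Take the front filter plate off the leaning stack and stand it in the viewing lamp

ROBOT

A 6-joint arm with a two-finger parallel gripper is mounted at the origin on the work surface. World frame = base frame: x ahead of the robot, y to its left, z up, the work surface at z = 0. Lengths are in m, angles in rad, forces in N, time in s.
With the tool pointing down it reaches from about 0.4 to 0.925 m from the base axis. Payload 12.5 kg.
Tool frame: the origin (TCP) lies midway between the tips of the shut fingers; the grasp point (between the pads) lies 19 mm behind it; x points along the fingers, y is the direction in which the jaws open and shut, and the axes are right-handed (so a half turn about x gives the same grasp; the last joint's range is limited). The gripper opens to 95 mm and grips with 3 to 60 N. Pads are 20 mm wide; open, the fingers measure 119 mm over their backs; the gripper's body (75 mm by 180 mm) begins 59 mm behind the grasp point.
Start: joints at [1.002, 0.491, 1.559, -0, 1.092, -0.106], TCP at [0.279, 0.559, 0.215] pointing down, gripper open.
Joint ranges: [-3.1, 3.1], [-0.84, 2.19], [0.05, 2.79], [-1.13, 4.28], [0.06, 2.93], [-2.69, 2.69]. Speed limits (rad/s): [2.22, 2.22, 2.79, 3.14, 3.14, 3.14].

INTERFACE

Orientations are given as a unit quaternion [x, y, z, w].
In Python, from station import monitor, snapshot, order gives the robot as it stands.
- The arm moves only by the tool jog_arm, never from a script. Its argument "targets" is a list that holds one entry, the list of rows, each a list of 7 numbers: the shift along the tool's x, y, z in m, then the turn, a rotation vector about the tool's x, y, z in rad, then the finger opening in m, from 0 to 0.0951. In form: [[[dx, dy, dz, ax, ay, az, jaw], ...]]. A call has 1 to 20 rows; each row is the pose to reach, as a shift and turn from the pose commanded when the call began, along the tool's axes at that moment; what a row does not reach only later rows make up. A row lasts 1/10 s, in which the tool goes at most 50 mm and 8.59 degrees, less where a joint would pass 70% of its speed; a pose out of reach is approached as far as the arm can. A call with a gripper value outside its range is refused whole. The fingers move at their own pace and stop on an object; "newtons" is the grip in N (left out, the last holds). Time passes only in rows, so rows that repeat a pose let the fingers close. It gives the time, the measured TCP pose, the force and the opening at its end, in the units of the state.
- monitor.get_obs(): the state, without advancing time (a new reading comes with each control period).
- snapshot(name): name is "side" or "top" or "wrist"; returns a dict with "frame" (384x512x3 uint8, blue, green, red), "vfov" (degrees; the focal length in pixels is half the picture's height over the tangent of half this angle, whatever the lens; pixels are square), "cx", "cy" (the principal point, pixels), "T" (4x4, takes a point from camera to world coordinates). Camera axes: x right, y up, looking along -z (the intrinsics and any distortion apply to the point x, -y, -z); pixel columns grow to the right and rows downward; lengths in m; the calibration is good to about 2 mm. A picture is of the moment at which its call begins. There is no depth.
- order.hand_in(): hands the job in, once; it reports no verdict.
The state is a dict: "time": time; "q": joint angles; "qd": joint speeds; "joint_torque": joint torques, N m; "ee_pos": TCP position; "eef_rot": TCP orientation; "ft_force": force on the tool from outside, world axes, zero at the start; "wrist_torque": the same for the moment, N m; "opening": opening from 0.0 (shut) to 1.0 (fully open).
Only numpy, scipy, OpenCV 4.12 (cv2) and the standard library are available. Lean on these libraries where they do the work, as an engineer would, in place of code of your own. Each camera call takes 0.05 s, during which the arm holds its last target.

TASK

Press lightly on the face of the orange front plate and slide it sideways out of the stand's open end until it overhangs by about 50 mm, still resting in the stand; then pinch the overhanging part by its two faces and lift it away. Stand it in the viewing lamp's slanted holder as it stood before, lower edge on the ledge between the side guides, leaning flat on the backrest, and let go. The plates are brittle: press, grip and set down gently (under about 25 N), leave the red and green plates in place and do not shift the glassware and jars.

Things in the scene. Friction and masses are not known exactly. Their poses are not given: they have to be found in the camera images.
- plate: Orange smooth acrylic plate, front one of three leaning in the stand: 110 (own x) x 150 (y) x 5 mm (z), about 0.11 kg. Origin: centre of its back face; +x points down the slope to its lower edge, +z out of its front face (at z = 5 mm). Slippery (friction about 0.25) on plates and rests; fingers hold it better. Starts with its back on the red plate, lower edge on the stand's ledge.
- plate_top_edge (a point): Middle of the orange plate's upper edge, at mid-thickness (plate x = -55, y = 0, z = 2.5 mm). In the stack the plates' upper edges and open ends are flush.
- plate_mid: Red plate right behind the orange one. Same size and make as plate; must stay in the stand.
- plate_back: Green plate behind the red one, lying on the stand's bed. Same size and make as plate; must stay in the stand.
- stand_bed: Bed of the fixed plate stand, sloping 60 deg, facing the robot's left. Origin: on the bed's face at the ledge, mid-width, 20 mm above the table; +x down the slope, +y level along the ledge, +z out of the face. Bed x = -112..0 mm; ledge at x = 0..8, out to z = 24 mm; both end at y = -75 mm (open end, away from robot). Black cheek at y = 80..88, out to z = 20 mm. The three plates fill z = 0..15 mm.
- stand_open_end (a point): Stand's open end: point of the bed's face at the ledge, at y = -75 mm of the bed. From here towards bed -y is free space, in front of and behind an overhanging plate.
- holder: Blue backrest of the fixed viewing lamp, sloping 60 deg, facing the robot's left. Origin: on its face at the ledge, mid-width, 46 mm above the table; +x down the slope, +y level along the ledge, +z out of the face. Backrest x = -55..0, 10 mm thick, 210 wide. Ledge at x = 0..8, out to z = 35. Guides out to z = 35, inner faces at y = -98 and 98. Lamp base behind it: 28 mm high.
- holder_seat (a point): Where the origin of a plate standing in the holder comes to lie: holder x = -55, y = 0 (give or take 23), z = 0 mm. The plate's upper half stands free above the backrest.
- beaker: Glass beaker, 76 mm wide, 85 mm tall, standing beyond the stand and lamp; leave alone. Origin under its centre.
- sample_a: Clear capped jar, 56 mm wide, 110 mm tall; leave alone. Origin under its centre.
- sample_b: Amber capped jar, 56 mm wide, 110 mm tall; leave alone. Origin under its centre.
- dish: Flat white dish, 90 mm wide, 16 mm tall, nearest the robot; leave alone. Origin under its centre.
- mortar: White bowl, 90 mm wide, 60 mm tall; leave alone. Origin under its centre.
There are look-alikes about, which are no part of the job. What is shaped like the plate_mid but yellow is not meant.

How it is judged:
By the outcome, as a careful person would: the job done as asked, in the order asked, and still so for the second after the job is handed in, with the robot touching nothing.
It also fails if it takes over 69 s, if anything falls off the work surface, if the arm or the gripper's body presses on something with over 40 N, if the wrist force passes 120 N, or if a joint passes its speed limit or range.

## Working session

There is one attempt and no reset: what is moved stays moved. The work goes in short steps, Python scripts to look and compute and a tool call to move; the robot and the scene stay as the last step left them, time stands still between calls to the robot, and variables do not carry over. Pictures are saved under pics/ and viewed, and the job is handed in when it is done.

Besides the shell and the picture viewer there is one more tool, called after "Call:" as name(argument=value, ...), one argument or row to a line, values as JSON. jog_arm: Moves the arm, as the interface text tells. Its arguments: {"type":"object","properties":{"targets":{"type":"array"},"newtons":{"type":"number"}},"required":["targets"]}

```bash
ls -la; mkdir -p pics
python3 - <<'E'
from station import monitor, snapshot, order
import cv2, numpy as np
o=monitor.get_obs()
for k in o: print(k,np.round(o[k],4))
for n in ["side","top","wrist"]:
    s=snapshot(n); print(n,s["vfov"],s["cx"],s["cy"],[k for k in s]); print(np.round(s["T"],4).tolist())
    cv2.imwrite(f"pics/{n}0.png",s["frame"])
    print({k:s[k] for k in s if k not in("frame","T")})
E
```

```text
total 12
drwxr-xr-x  3 agent agent 4096 Dec  7 08:16 .
drwxr-xr-x 23 root  root  4096 Dec  7 08:16 ..
drwxr-xr-x  2 agent agent 4096 Dec  7 08:16 pics
time 0.0
q [ 1.0024  0.4916  1.5595 -0.      1.0917 -0.1056]
qd [ 0.0001 -0.0006  0.0009  0.0013  0.0002 -0.001 ]
joint_torque [ 8.00000e-04 -6.12634e+01 -2.58186e+01  6.93000e-02  4.81000e-02
 -1.00000e-04]
ee_pos [0.2789 0.559  0.214 ]
eef_rot [ 0.1618  0.6884 -0.1626  0.6881]
ft_force [-0.2543  0.1276 -0.7627]
wrist_torque [ 0.0102 -0.0142 -0.0107]
opening 1.0011
side 50.054076296404816 249.54270197589645 187.65463705743306 ['frame', 'vfov', 'cx', 'cy', 'T']
[[0.9187, 0.2697, -0.2884, 0.1796], [-0.3944, 0.6631, -0.6362, -0.6485], [0.0197, 0.6983, 0.7156, 0.8957], [0.0, 0.0, 0.0, 1.0]]
{'vfov': 50.054076296404816, 'cx': 249.54270197589645, 'cy': 187.65463705743306}
top 56.08513428181036 257.17269520659437 189.61343441108696 ['frame', 'vfov', 'cx', 'cy', 'T']
[[0.0063, 0.9889, -0.1482, 0.3869], [-0.9999, 0.0049, -0.01, 0.0426], [-0.0092, 0.1483, 0.9889, 1.0471], [0.0, 0.0, 0.0, 1.0]]
{'vfov': 56.08513428181036, 'cx': 257.17269520659437, 'cy': 189.61343441108696}
wrist 71.56366316026417 252.83248512143672 194.1565378250183 ['frame', 'vfov', 'cx', 'cy', 'T']
[[0.4468, -0.8661, -0.2241, 0.2164], [0.8946, 0.4323, 0.1132, 0.5907], [-0.0011, -0.2511, 0.968, 0.3849], [0.0, 0.0, 0.0, 1.0]]
{'vfov': 71.56366316026417, 'cx': 252.83248512143672, 'cy': 194.1565378250183}
```

View pics/side0.png

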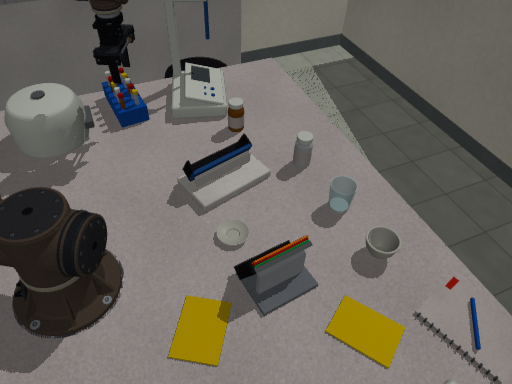

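View pics/top0.png

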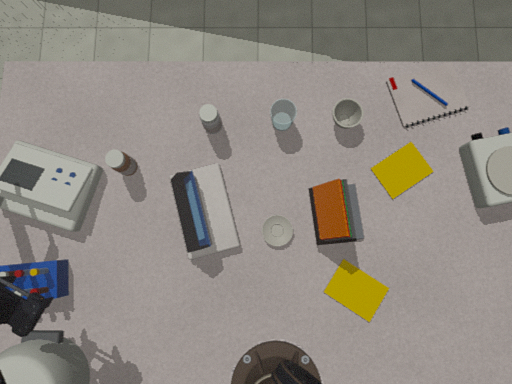

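View pics/wrist0.png

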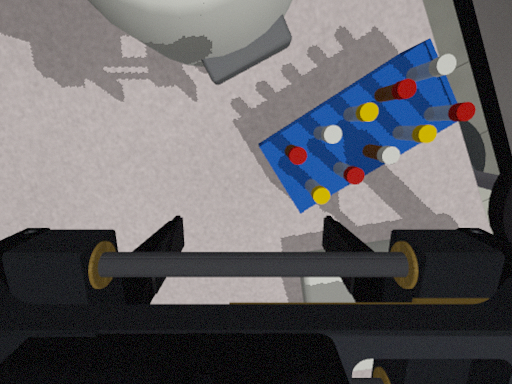

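```bash
cat > h.py <<'E'
import numpy as np, cv2
from scipy.spatial.transform import Rotation as R
from station import monitor, snapshot, order
def cam(s):
    H=s["frame"].shape[0]; f=H/2/np.tan(np.radians(s["vfov"]/2)); return f,s["cx"],s["cy"],np.array(s["T"])
def proj(s,P):
    f,cx,cy,T=cam(s); p=(np.atleast_2d(P)-T[:3,3])@T[:3,:3]
    return np.c_[cx+f*p[:,0]/-p[:,2], cy-f*p[:,1]/-p[:,2]]
def frame(x,y,z,yaw):
    # yaw=0: facing +y world, bed y = -x world
    n=np.array([-np.sin(yaw),np.cos(yaw),0]);u=np.array([0,0,1.])
    c,s=.5,np.sqrt(3)/2
    X=n*c-u*s; Z=n*s+u*c; Y=np.cross(Z,X)
    T=np.eye(4);T[:3,:3]=np.c_[X,Y,Z];T[:3,3]=x,y,z;return T
def ap(T,P): return np.atleast_2d(P)@T[:3,:3].T+T[:3,3]
def crop(s,name,c0,r0,w,h,k):
    im=s["frame"][r0:r0+h,c0:c0+w]; cv2.imwrite(name,cv2.resize(im,None,fx=k,fy=k,interpolation=cv2.INTER_CUBIC))
E
python3 - <<'E'
from h import *
s=snapshot("top"); t=snapshot("side")
a=s["frame"];b=t["frame"]
crop(s,"pics/tA.png",295,165,80,90,6)
crop(s,"pics/tB.png",160,155,90,110,5)
crop(t,"pics/sA.png",225,225,100,90,6)
crop(t,"pics/sB.png",170,125,110,90,6)
E
```

```text
(no output)
```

View pics/tA.png

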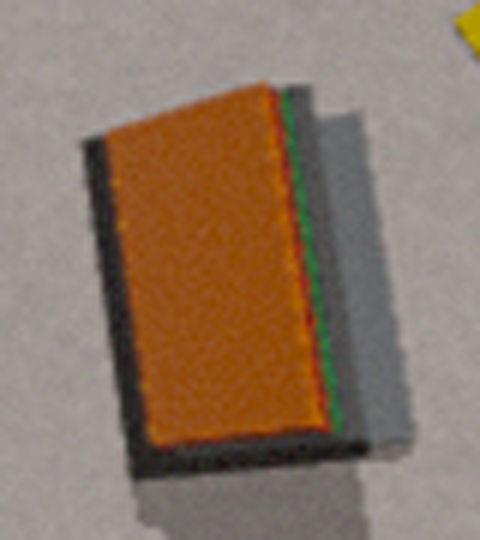

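View pics/tB.png

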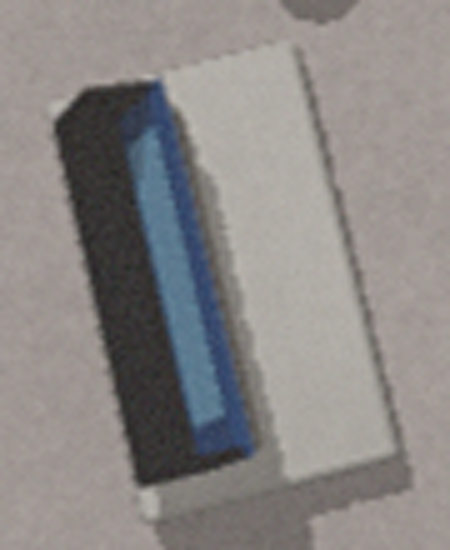

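View pics/sA.png

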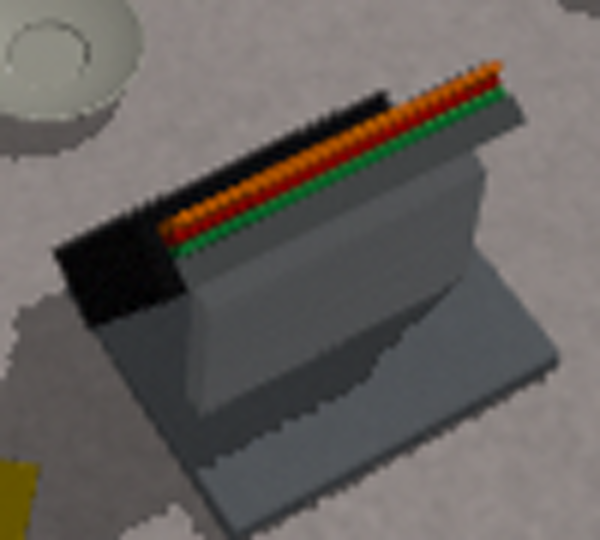

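View pics/sB.png

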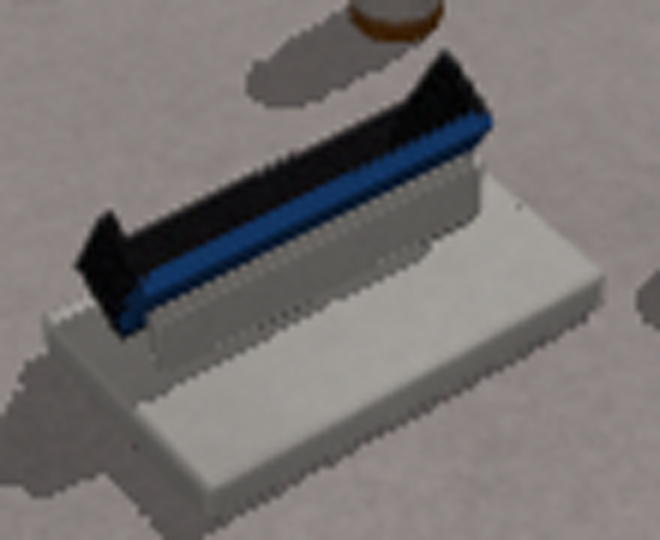

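```bash
cat > fit.py <<'E'
from h import *
from scipy.optimize import least_squares
s=snapshot("top"); t=snapshot("side")
def px(l,c0,r0,k): return (np.array(l)+.5)/k-.5+[c0,r0]
S3t=np.array([(0,-75,15),(-110,-75,15),(-110,75,15),(0,75,15),(0,-75,24),(-112,-75,0)])/1e3
S2t=px([(107,137),(265,86),(321,432),(150,445),(83,141),(287,88)],295,165,6)
S3s=np.array([(-110,-75,15),(-110,75,15),(-110,75,0),(-110,-75,0),(0,-75,24)])/1e3
S2s=px([(499,64),(160,225),(178,255),(503,93),(385,93)],225,225,6)
H3t=np.array([(-55,-105,-10),(-55,105,-10),(0,-105,35),(0,105,35)])/1e3
H2t=px([(163,82),(252,455),(58,120),(138,485)],160,155,5)
H3s=np.array([(-55,-105,-10),(-55,105,-10)])/1e3
H2s=px([(490,122),(125,333)],170,125,6)
def fit(a3,a2,b3,b2,z,g):
    f=lambda p:np.r_[(proj(s,ap(frame(p[0],p[1],z,p[2]),a3))-a2).ravel(),(proj(t,ap(frame(p[0],p[1],z,p[2]),b3))-b2).ravel()]
    r=least_squares(f,g); print(np.round(r.x,4)); print(np.round(r.fun.reshape(-1,2),1).tolist()); return r.x
ps=fit(S3t,S2t,S3s,S2s,.02,[.4,-.1,0])
ph=fit(H3t,H2t,H3s,H2s,.046,[.4,.2,0])
def draw(sn,p,z,segs,im):
    T=frame(p[0],p[1],z,p[2])
    for a,b in segs:
        q=proj(sn,ap(T,np.array([a,b])/1e3)); q=(q+.5)*5-.5
        cv2.line(im,*[tuple(int(v) for v in x) for x in np.round(q)],(255,255,0),1)
def box(x0,x1,y0,y1,z0,z1):
    c=[(x,y,z) for x in(x0,x1) for y in(y0,y1) for z in (z0,z1)]
    return [(a,b) for i,a in enumerate(c) for b in c[i+1:] if sum(u!=v for u,v in zip(a,b))==1]
for n,sn,wS,wH in(("t",s,(295,165,80,90),(160,155,90,110)),("s",t,(225,225,100,90),(170,125,110,90))):
    im=cv2.resize(sn["frame"],None,fx=5,fy=5,interpolation=cv2.INTER_CUBIC)
    draw(sn,ps,.02,box(-110,0,-75,75,10,15)+box(0,8,-75,80,0,24)+box(-112,0,-75,80,-.1,0),im)
    draw(sn,ph,.046,box(-55,0,-105,105,-10,0)+box(0,8,-105,105,0,35)+box(-55,0,-98,98,0,35),im)
    A=[im[w[1]*5:(w[1]+90)*5,w[0]*5:(w[0]+80)*5] for w in (wS,wH)]
    cv2.imwrite(f"pics/ov_{n}.png",np.hstack(A))
E
python3 fit.py
```

```text
[ 0.4743 -0.1251  0.1246]
[[-0.7, -0.1], [-0.9, 0.2], [-1.3, 0.4], [-0.4, 1.2], [0.8, -0.7], [0.2, -0.3], [-1.1, 0.2], [0.9, -0.3], [0.7, 0.9], [1.1, 1.2], [-0.4, 0.1]]
[0.4693 0.236  0.2619]
[[0.3, 0.2], [0.6, 1.4], [-0.3, 0.4], [0.7, 1.7], [0.4, 1.4], [2.8, -4.9]]
```

View pics/ov_t.png

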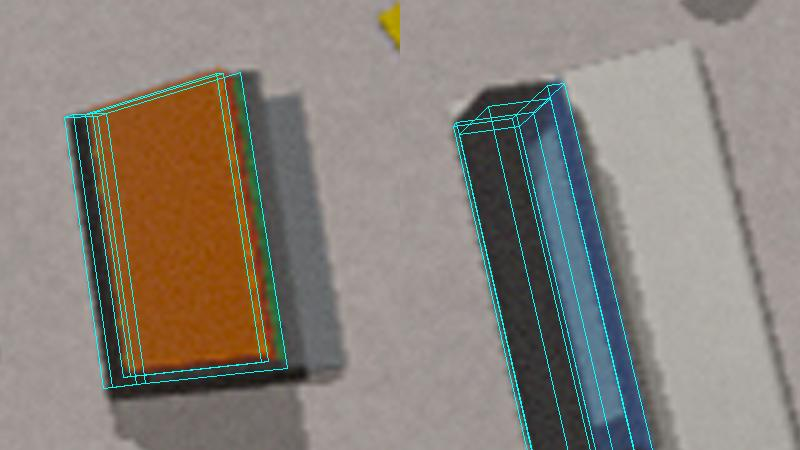

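View pics/ov_s.png

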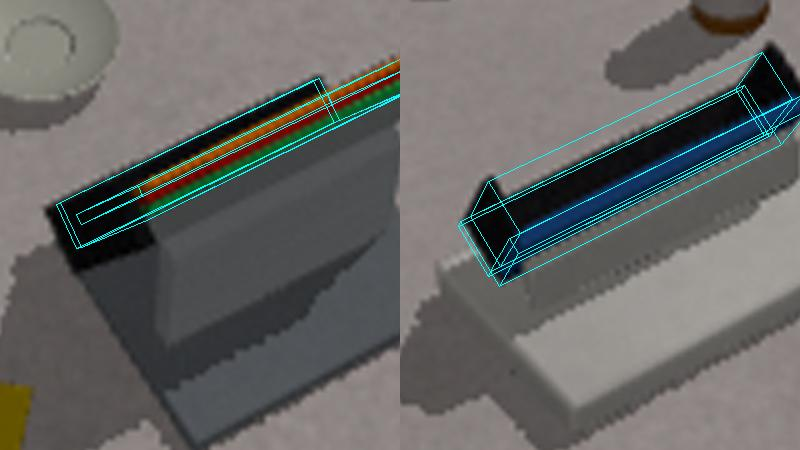

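```bash
sed -i 's/^H3s=.*/H3s=np.array([(-55,-105,-10),(0,105,-10),(-55,-98,35),(-55,105,35)])\/1e3/; s/^H2s=.*/H2s=px([(490,122),(122,333),(446,52),(109,212)],170,125,6)/' fit.py; python3 fit.py
```

```text
[ 0.4743 -0.1251  0.1246]
[[-0.7, -0.1], [-0.9, 0.2], [-1.3, 0.4], [-0.4, 1.2], [0.8, -0.7], [0.2, -0.3], [-1.1, 0.2], [0.9, -0.3], [0.7, 0.9], [1.1, 1.2], [-0.4, 0.1]]
[0.4731 0.2381 0.2594]
[[-0.4, -1.1], [-0.3, 0.0], [-0.9, -1.0], [-0.2, 0.2], [1.3, 0.7], [0.4, 0.8], [-0.9, 1.0], [-1.6, 1.1]]
```

View pics/ov_s.png

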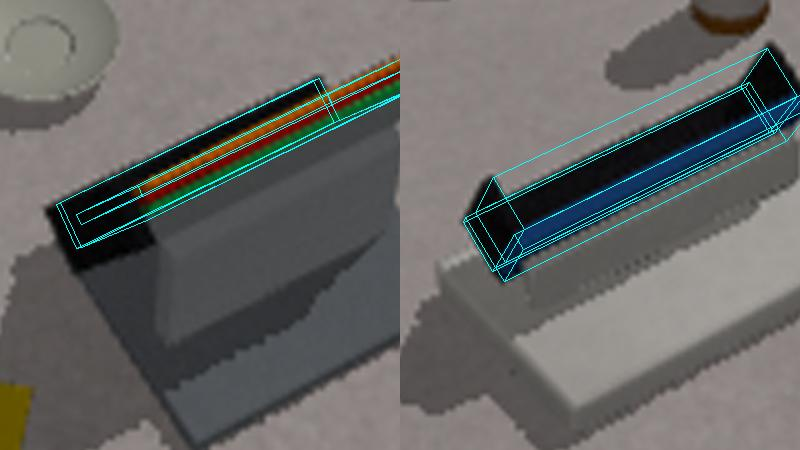

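View pics/ov_t.png

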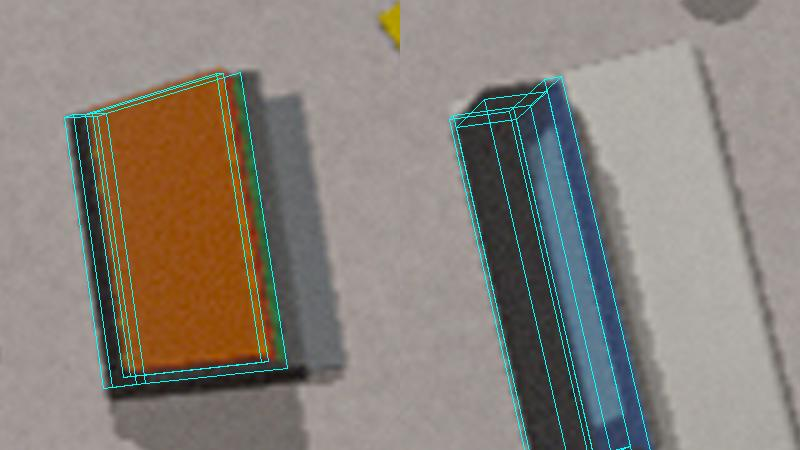

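```bash
cat >> h.py <<'E'
FS=frame(.4743,-.1251,.02,.1246); FH=frame(.4731,.2381,.046,.2594)
def cur():
    o=monitor.get_obs(); return np.array(o["ee_pos"]),R.from_quat(o["eef_rot"]).as_matrix(),o
def rel(P,M,c=None):
    p,m,_=cur() if c is None else c
    return np.round(np.r_[(P-p)@m,R.from_matrix(m.T@M).as_rotvec()],4)
def pressR(T=None,tilt=0):
    T=FS if T is None else T; X,Y,Z=T[:3,:3].T
    M=np.c_[-Z,X,-Y]; return R.from_rotvec(-tilt*Y).as_matrix()@M   # check
def graspR(T): X,Y,Z=T[:3,:3].T; return np.c_[X,Z,-Y]
def st():
    p,m,o=cur(); print("t",round(o["time"],2),"p",np.round(p,4),"q",np.round(o["q"],3),"F",np.round(o["ft_force"],2),"op",round(o["opening"],3)); print("tool x",np.round(m[:,0],3),"y",np.round(m[:,1],3))
E
python3 - <<'E'
from h import *
st(); print(np.round(FS,3));print(np.round(FH,3))
pp=ap(FS,[-.05,.005,.015])[0]; print("press",pp, ap(FS,[-.05,.005,.135])[0])
g=graspR(FS); print(g)
hi=np.array([.42,.1,.32])
for M in (g,pressR()): print(rel(hi,M), np.degrees(np.linalg.norm(rel(hi,M)[3:])))
M=g.copy(); M[:,1:]*=-1; print(rel(hi,M))
E
```

```text
t 0.45 p [0.279  0.5592 0.2146] q [ 1.002  0.491  1.559 -0.     1.092 -0.106] F [0.03 0.62 0.07] op 1.001
tool x [-0. -0. -1.] y [ 0.446  0.895 -0.   ]
[[-0.062 -0.992 -0.108  0.474]
 [ 0.496 -0.124  0.859 -0.125]
 [-0.866  0.     0.5    0.02 ]
 [ 0.     0.     0.     1.   ]]
[[-0.128 -0.967 -0.222  0.473]
 [ 0.483 -0.257  0.837  0.238]
 [-0.866 -0.     0.5    0.046]
 [ 0.     0.     0.     1.   ]]
press [ 0.47083129 -0.1376379   0.07080127] [ 0.45791596 -0.03452052  0.13080127]
[[-0.06213892 -0.10762777  0.99224746]
 [ 0.49612373  0.85931151  0.12427784]
 [-0.8660254   0.5        -0.        ]]
[-0.1054 -0.348   0.3312 -0.5737  0.1537  0.5084] 44.79437907956642
[-0.1054 -0.348   0.3312 -0.5321 -0.3072 -1.0157] 68.01442811479818
[-0.1054 -0.348   0.3312  2.4795  0.6644 -0.2009]
```

Call:
jog_arm(
  targets=[
    [[-0.105, 0, 0, 0, 0, 0, 0], [-0.105, 0, 0, 0, 0, 0, 0], [-0.105, -0.348, 0.331, -0.532, -0.307, -1.016, 0], [-0.105, -0.348, 0.331, -0.532, -0.307, -1.016, 0], [-0.105, -0.348, 0.331, -0.532, -0.307, -1.016, 0], [-0.105, -0.348, 0.331, -0.532, -0.307, -1.016, 0], [-0.105, -0.348, 0.331, -0.532, -0.307, -1.016, 0], [-0.105, -0.348, 0.331, -0.532, -0.307, -1.016, 0], [-0.105, -0.348, 0.331, -0.532, -0.307, -1.016, 0], [-0.105, -0.348, 0.331, -0.532, -0.307, -1.016, 0], [-0.105, -0.348, 0.331, -0.532, -0.307, -1.016, 0], [-0.105, -0.348, 0.331, -0.532, -0.307, -1.016, 0], [-0.105, -0.348, 0.331, -0.532, -0.307, -1.016, 0], [-0.105, -0.348, 0.331, -0.532, -0.307, -1.016, 0]],
  ],
  newtons=20,
)

```text
time: 1.85
ee_pos: [0.4198, 0.0998, 0.3198]
eef_rot: [-0.39, 0.589, -0.315, 0.633]
ft_force: [-0.0, -0.3, -0.2]
opening: 0.006
```

Run:
```python
from h import *
st()
s=snapshot("wrist"); cv2.imwrite("pics/w1.png",s["frame"])
print(rel(np.array([.42,.1,.32]),pressR()))
print("prepress",rel(ap(FS,[-.05,.005,.065])[0],pressR()))
```

```text
t 1.85 p [0.4198 0.0998 0.3198] q [ 0.578  0.371  1.865 -0.891  1.561 -0.784] F [-0.01 -0.32 -0.19] op 0.006
tool x [ 0.106 -0.859 -0.5  ] y [-0.061  0.497 -0.866]
[ 0.0003 -0.0005  0.0001 -0.0006 -0.0003 -0.0004]
prepress [ 0.2846  0.0942  0.021  -0.0006 -0.0003 -0.0004]
```

View pics/w1.png

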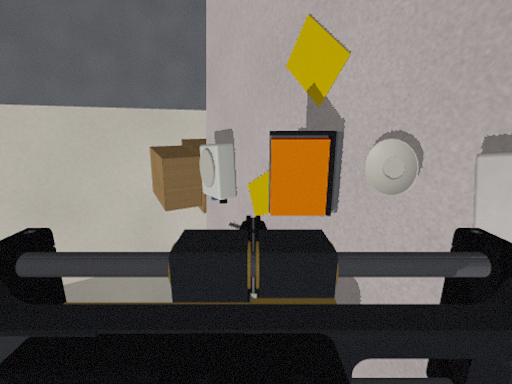

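Run:
```python
from h import *
s=snapshot("wrist")
c=proj(s,ap(FS,np.array([(-110,75,15),(0,75,15),(0,-75,15),(-110,-75,15),(0,80,24),(0,-75,24)])/1e3)); print(np.round(c,1).tolist())
crop(s,"pics/w1c.png",255,120,95,110,6)
```

```text
[[271.7, 137.0], [331.0, 136.9], [325.6, 213.7], [270.5, 213.8], [332.6, 134.3], [326.8, 215.2]]
```

View pics/w1c.png

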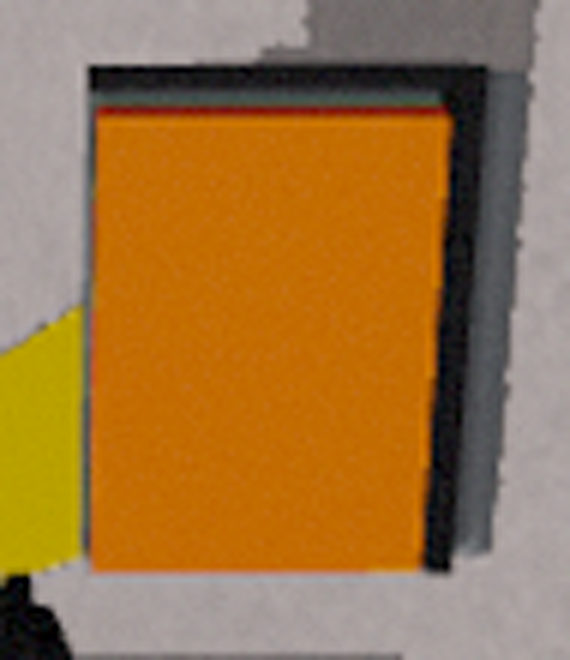

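```bash
cat > fit2.py <<'E'
from fit import *
w=snapshot("wrist")
W3=np.array([(-110,75,15),(0,75,15),(0,-75,15),(-110,-75,15),(0,-75,24)])/1e3
W2=np.array([(271.2,139.7),(330,139.7),(325.3,215.2),(270,215.2),(330,215.2)])
def f(p):
    T=frame(p[0],p[1],.02,p[2]); return np.r_[(proj(s,ap(T,S3t))-S2t).ravel(),(proj(t,ap(T,S3s))-S2s).ravel(),(proj(w,ap(T,W3))-W2).ravel()]
r=least_squares(f,[.47,-.12,.12]);print(np.round(r.x,4));print(np.round(r.fun.reshape(-1,2),1).tolist())
E
python3 fit2.py
```

```text
[ 0.4743 -0.1251  0.1246]
[[-0.7, -0.1], [-0.9, 0.2], [-1.3, 0.4], [-0.4, 1.2], [0.8, -0.7], [0.2, -0.3], [-1.1, 0.2], [0.9, -0.3], [0.7, 0.9], [1.1, 1.2], [-0.4, 0.1]]
[0.4731 0.2381 0.2594]
[[-0.4, -1.1], [-0.3, 0.0], [-0.9, -1.0], [-0.2, 0.2], [1.3, 0.7], [0.4, 0.8], [-0.9, 1.0], [-1.6, 1.1]]
[ 0.4758 -0.1245  0.1312]
[[-1.1, -0.5], [-1.4, -0.4], [-1.4, -0.3], [-0.4, 0.7], [0.4, -1.1], [-0.2, -1.0], [-0.8, -0.4], [1.6, -0.6], [1.5, 0.6], [1.5, 0.6], [-0.1, -0.4], [0.4, -1.9], [0.8, -2.1], [0.4, -0.9], [0.5, -0.7], [-3.1, 0.6]]
```

```bash
sed -i 's/^FS=frame([^)]*)/FS=frame(.4762,-.1247,.02,.1246)/' h.py
python3 - <<'E'
from h import *
for z in (.06,.025,.015): print(rel(ap(FS,[-.05,.0,z])[0],pressR()))
E
```

```text
[ 0.2898  0.0939  0.0277  0.0006  0.0009 -0.    ]
[ 0.3248  0.0939  0.0276  0.0006  0.0009 -0.    ]
[ 0.3348  0.0939  0.0276  0.0006  0.0009 -0.    ]
```

Call:
jog_arm(
  targets=[
    [[0.1, 0.094, 0.028, 0, 0, 0, 0], [0.1, 0.094, 0.028, 0, 0, 0, 0], [0.1, 0.094, 0.028, 0, 0, 0, 0], [0.2, 0.094, 0.028, 0, 0, 0, 0], [0.2, 0.094, 0.028, 0, 0, 0, 0], [0.29, 0.094, 0.028, 0, 0, 0, 0], [0.29, 0.094, 0.028, 0, 0, 0, 0], [0.29, 0.094, 0.028, 0, 0, 0, 0], [0.29, 0.094, 0.028, 0, 0, 0, 0]],
  ],
)

```text
time: 3.0
ee_pos: [0.4785, -0.0367, 0.1219]
eef_rot: [-0.371, 0.616, -0.318, 0.618]
ft_force: [0.7, 0.1, 0.7]
opening: 0.002
```

Run:
```python
from h import *
st()
s=snapshot("wrist"); cv2.imwrite("pics/w2.png",s["frame"])
print(np.round(proj(s,ap(FS,np.array([(-110,75,15),(0,75,15),(0,-75,15),(-110,-75,15)])/1e3)),1).tolist())
print("prepress",rel(ap(FS,[-.05,.0,.015])[0],pressR()))
```

```text
t 3.0 p [ 0.4785 -0.0367  0.1219] q [ 0.263  0.674  2.028 -1.134  1.162 -0.509] F [0.66 0.1  0.68] op 0.002
tool x [ 0.04  -0.85  -0.525] y [-0.064  0.522 -0.85 ]
[[186.6, 114.5], [293.1, 114.6], [289.7, 250.7], [193.0, 252.1]]
prepress [ 0.1117 -0.0087 -0.0059 -0.0002 -0.0657 -0.0308]
```

View pics/w2.png

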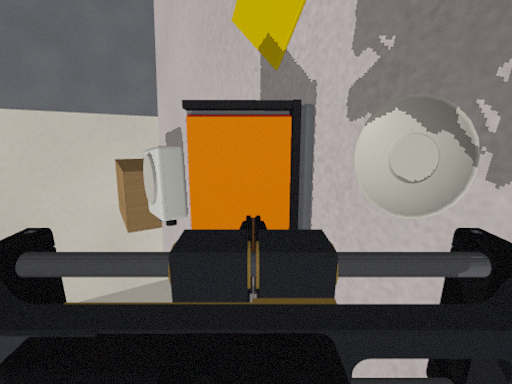

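Run:
```python
from h import *
M=pressR(tilt=np.radians(30)); print(M)
for z in (.06,.03,.015): print(rel(ap(FS,[-.05,.0,z])[0],M))
```

```text
[[ 6.21389222e-02 -1.07627770e-01  9.92247458e-01]
 [-4.96123729e-01  8.59311505e-01  1.24277844e-01]
 [-8.66025404e-01 -5.00000000e-01 -1.02068717e-17]]
[ 0.0668 -0.0073 -0.0088 -0.0174 -0.0641  0.4927]
[ 0.0967 -0.0082 -0.0069 -0.0174 -0.0641  0.4927]
[ 0.1117 -0.0087 -0.0059 -0.0174 -0.0641  0.4927]
```

Call:
jog_arm(
  targets=[
    [[0, -0.007, -0.008, -0.017, -0.064, 0.493, 0], [0, -0.007, -0.008, -0.017, -0.064, 0.493, 0], [0, -0.007, -0.008, -0.017, -0.064, 0.493, 0], [0, -0.007, -0.008, -0.017, -0.064, 0.493, 0], [0, -0.007, -0.008, -0.017, -0.064, 0.493, 0]],
  ],
)

```text
time: 3.55
ee_pos: [0.4706, -0.0416, 0.1295]
eef_rot: [-0.224, 0.67, -0.141, 0.694]
ft_force: [0.9, -0.2, -0.0]
opening: 0.005
```

Run:
```python
from h import *
st()
M=pressR(tilt=np.radians(30)); p,m,o=cur()
print("in stand frame mm",np.round((p-FS[:3,3])@FS[:3,:3]*1e3,1))
for z in (.03,.022,.015): print(rel(ap(FS,[-.05,.0,z])[0],M))
```

```text
t 3.55 p [ 0.4706 -0.0416  0.1295] q [ 0.06   0.45   2.074 -0.81   0.759 -0.992] F [ 0.86 -0.22 -0.  ] op 0.005
tool x [ 0.063 -0.496 -0.866] y [-0.105  0.86  -0.5  ]
in stand frame mm [-53.3  -4.8 126.8]
[ 0.0854 -0.0456 -0.0048 -0.0029  0.0013 -0.0005]
[ 0.0923 -0.0496 -0.0048 -0.0029  0.0013 -0.0005]
[ 0.0984 -0.0531 -0.0048 -0.0029  0.0013 -0.0005]
```

Call:
jog_arm(
  targets=[
    [[0.04, -0.022, -0.005, 0, 0, 0, 0], [0.081, -0.043, -0.005, 0, 0, 0, 0], [0.081, -0.043, -0.005, 0, 0, 0, 0], [0.081, -0.043, -0.005, 0, 0, 0, 0]],
  ],
)

```text
time: 3.95
ee_pos: [0.4747, -0.119, 0.0787]
eef_rot: [-0.225, 0.671, -0.141, 0.692]
ft_force: [1.7, -0.4, 0.2]
opening: 0.002
```

Run:
```python
from h import *
st()
M=pressR(tilt=np.radians(30)); p,m,o=cur()
print("in stand frame mm",np.round((p-FS[:3,3])@FS[:3,:3]*1e3,1))
for z in (.022,.015): print(rel(ap(FS,[-.05,.0,z])[0],M))
print("normal dir in tool", FS[:3,2]@m, "Y in tool",FS[:3,1]@m,"X",FS[:3,0]@m)
s=snapshot("side");crop(s,"pics/s3.png",215,215,110,90,6)
s=snapshot("top");crop(s,"pics/t3.png",285,150,110,110,5)
```

```text
t 3.95 p [ 0.4747 -0.119   0.0787] q [-0.109  0.544  2.12  -1.023  0.608 -0.906] F [ 1.74 -0.43  0.24] op 0.002
tool x [ 0.059 -0.497 -0.866] y [-0.107  0.859 -0.5  ]
in stand frame mm [-47.9   0.8  34.4]
[ 0.0097 -0.0081  0.0008 -0.0003 -0.0031  0.0005]
[ 0.0158 -0.0115  0.0009 -0.0003 -0.0031  0.0005]
normal dir in tool [-0.86627145  0.49956559 -0.00282928] Y in tool [ 3.09673458e-03 -2.93566507e-04 -9.99995162e-01] X [0.499564   0.86627602 0.00129271]
```

View pics/s3.png

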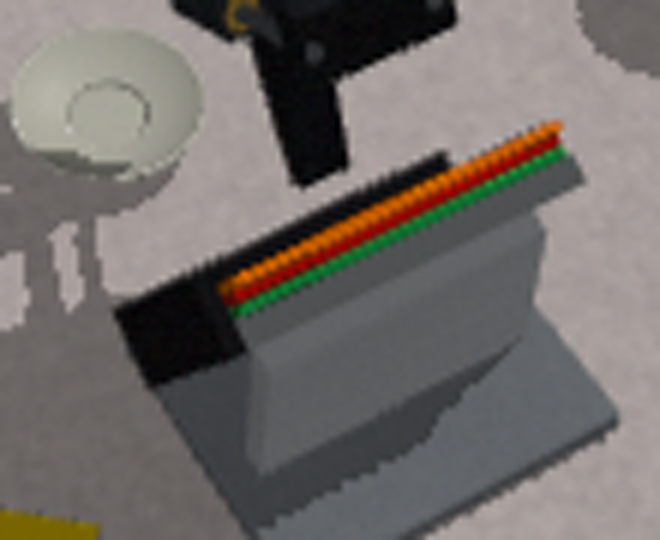

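View pics/t3.png

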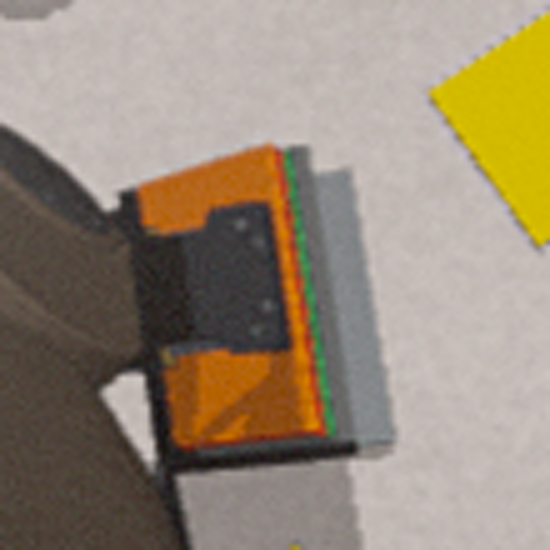

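Call:
jog_arm(
  targets=[
    [[0.004, -0.002, 0, 0, 0, 0, 0], [0.007, -0.004, 0, 0, 0, 0, 0], [0.0087, -0.005, 0, 0, 0, 0, 0], [0.0087, -0.005, 0, 0, 0, 0, 0]],
  ],
)

```text
time: 4.45
ee_pos: [0.4761, -0.1278, 0.0742]
eef_rot: [-0.225, 0.671, -0.14, 0.693]
ft_force: [-0.5, -0.2, -0.3]
opening: 0.001
```

Call:
jog_arm(
  targets=[
    [[0.0009, -0.0005, 0, 0, 0, 0, 0], [0.0017, -0.001, 0, 0, 0, 0, 0], [0.0017, -0.001, 0, 0, 0, 0, 0]],
  ],
)

```text
time: 4.75
ee_pos: [0.4763, -0.1296, 0.0732]
eef_rot: [-0.225, 0.671, -0.14, 0.693]
ft_force: [-0.3, -0.1, 0.1]
opening: 0.004
```

```bash
cat > f.py <<'E'
from h import *
st(); p,m,o=cur()
print("in stand mm",np.round((p-FS[:3,3])@FS[:3,:3]*1e3,1),"F stand",np.round(np.array(o["ft_force"])@FS[:3,:3],2))
E
python3 f.py
```

```text
t 4.75 p [ 0.4763 -0.1296  0.0732] q [-0.132  0.555  2.122 -1.052  0.591 -0.895] F [-0.3  -0.1   0.11] op 0.004
tool x [ 0.061 -0.496 -0.866] y [-0.107  0.86  -0.5  ]
in stand mm [-48.5   0.5  22.4] F stand [-0.13  0.31  0.  ]
```

Call:
jog_arm(
  targets=[
    [[0.0009, -0.0005, 0, 0, 0, 0, 0], [0.0017, -0.001, 0, 0, 0, 0, 0], [0.0017, -0.001, 0, 0, 0, 0, 0]],
  ],
)

```text
time: 5.05
ee_pos: [0.4765, -0.1313, 0.0722]
eef_rot: [-0.225, 0.671, -0.14, 0.693]
ft_force: [0.3, -0.2, -0.1]
opening: 0.009
```

Call:
jog_arm(
  targets=[
    [[0.0009, -0.0005, 0, 0, 0, 0, 0], [0.0009, -0.0005, 0, 0, 0, 0, 0]],
  ],
)

```text
time: 5.25
ee_pos: [0.4766, -0.1321, 0.0717]
eef_rot: [-0.225, 0.671, -0.14, 0.693]
ft_force: [0.5, -0.3, 0.6]
opening: 0.004
```

Call:
jog_arm(
  targets=[
    [[0.0009, -0.0005, 0, 0, 0, 0, 0], [0.0009, -0.0005, 0, 0, 0, 0, 0]],
  ],
)

```text
time: 5.45
ee_pos: [0.4767, -0.133, 0.0712]
eef_rot: [-0.225, 0.671, -0.14, 0.693]
ft_force: [-0.4, -0.1, 0.1]
opening: 0.007
```

Call:
jog_arm(
  targets=[
    [[0.0009, -0.0005, 0, 0, 0, 0, 0], [0.0009, -0.0005, 0, 0, 0, 0, 0]],
  ],
)

```text
time: 5.65
ee_pos: [0.4769, -0.1339, 0.0706]
eef_rot: [-0.225, 0.671, -0.14, 0.693]
ft_force: [-0.8, 0.1, -0.0]
opening: 0.003
```

Call:
jog_arm(
  targets=[
    [[0.0009, -0.0005, 0, 0, 0, 0, 0], [0.0009, -0.0005, 0, 0, 0, 0, 0]],
  ],
)

```text
time: 5.85
ee_pos: [0.477, -0.1348, 0.0701]
eef_rot: [-0.225, 0.671, -0.14, 0.693]
ft_force: [0.6, -0.2, 0.1]
opening: 0.001
```

Call:
jog_arm(
  targets=[
    [[0.0009, -0.0005, 0, 0, 0, 0, 0], [0.0009, -0.0005, 0, 0, 0, 0, 0]],
  ],
)

```text
time: 6.05
ee_pos: [0.4771, -0.1353, 0.0697]
eef_rot: [-0.225, 0.671, -0.14, 0.693]
ft_force: [-1.2, 5.0, 4.9]
opening: 0.003
```

Call:
jog_arm(
  targets=[
    [[0, 0, 0.002, 0, 0, 0, 0], [0, 0, 0.004, 0, 0, 0, 0], [0, 0, 0.006, 0, 0, 0, 0], [0, 0, 0.008, 0, 0, 0, 0]],
  ],
)

```text
time: 6.45
ee_pos: [0.4845, -0.1344, 0.0697]
eef_rot: [-0.225, 0.671, -0.14, 0.693]
ft_force: [-3.9, 5.7, 5.4]
opening: 0.009
```

```bash
python3 f.py
python3 - <<'E'
from h import *
s=snapshot("top");crop(s,"pics/t4.png",285,150,110,110,5)
E
```

```text
t 6.45 p [ 0.4845 -0.1344  0.0697] q [-0.14   0.568  2.104 -1.05   0.59  -0.906] F [-3.86  5.65  5.42] op 0.009
tool x [ 0.06  -0.496 -0.866] y [-0.107  0.86  -0.5  ]
in stand mm [-48.4  -7.   15.7] F stand [-1.65  3.13  7.99]
```

View pics/t4.png

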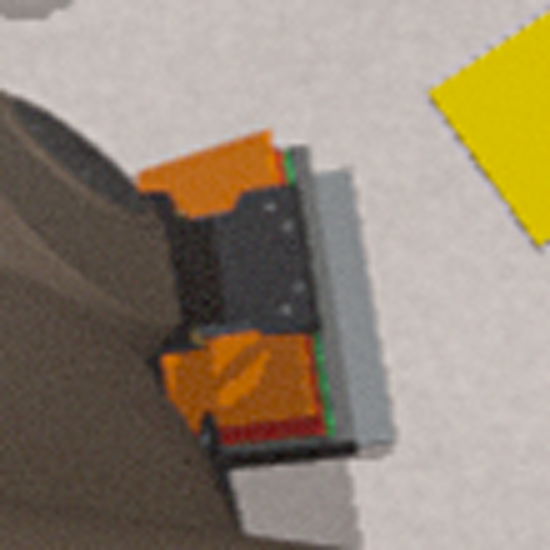

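Call:
jog_arm(
  targets=[
    [[0, 0, 0.003, 0, 0, 0, 0], [0, 0, 0.006, 0, 0, 0, 0], [0, 0, 0.009, 0, 0, 0, 0], [0, 0, 0.012, 0, 0, 0, 0], [0, 0, 0.015, 0, 0, 0, 0]],
  ],
)

```text
time: 7.0
ee_pos: [0.4994, -0.1324, 0.0697]
eef_rot: [-0.225, 0.671, -0.14, 0.693]
ft_force: [-4.5, 5.7, 5.5]
opening: 0.006
```

```bash
python3 f.py
```

```text
t 7.0 p [ 0.4994 -0.1324  0.0697] q [-0.132  0.58   2.068 -1.015  0.606 -0.94 ] F [-4.55  5.72  5.52] op 0.006
tool x [ 0.06  -0.496 -0.866] y [-0.107  0.86  -0.5  ]
in stand mm [-48.3 -22.   15.7] F stand [-1.66  3.8   8.17]
```

Call:
jog_arm(
  targets=[
    [[0, 0, 0.003, 0, 0, 0, 0], [0, 0, 0.006, 0, 0, 0, 0], [0, 0, 0.009, 0, 0, 0, 0], [0, 0, 0.012, 0, 0, 0, 0], [0, 0, 0.015, 0, 0, 0, 0]],
  ],
)

```text
time: 7.5
ee_pos: [0.5142, -0.1305, 0.0697]
eef_rot: [-0.225, 0.671, -0.14, 0.693]
ft_force: [-4.5, 6.8, 6.3]
opening: 0.006
```

Call:
jog_arm(
  targets=[
    [[0, 0, 0.003, 0, 0, 0, 0], [0, 0, 0.006, 0, 0, 0, 0], [0, 0, 0.009, 0, 0, 0, 0], [0, 0, 0.011, 0, 0, 0, 0], [0, 0, 0.012, 0, 0, 0, 0]],
  ],
)

```text
time: 8.0
ee_pos: [0.5262, -0.129, 0.0697]
eef_rot: [-0.225, 0.671, -0.14, 0.693]
ft_force: [-4.3, 6.7, 7.4]
opening: 0.005
```

```bash
python3 f.py
python3 - <<'E'
from h import *
s=snapshot("top");crop(s,"pics/t5.png",285,140,110,110,5)
s=snapshot("side");crop(s,"pics/s5.png",215,205,120,100,6)
E
```

```text
t 8.0 p [ 0.5262 -0.129   0.0697] q [-0.118  0.602  2.002 -0.957  0.635 -0.995] F [-4.27  6.73  7.36] op 0.005
tool x [ 0.06  -0.496 -0.866] y [-0.107  0.86  -0.5  ]
in stand mm [-48.2 -49.1  15.8] F stand [-2.77  3.4   9.92]
```

View pics/t5.png

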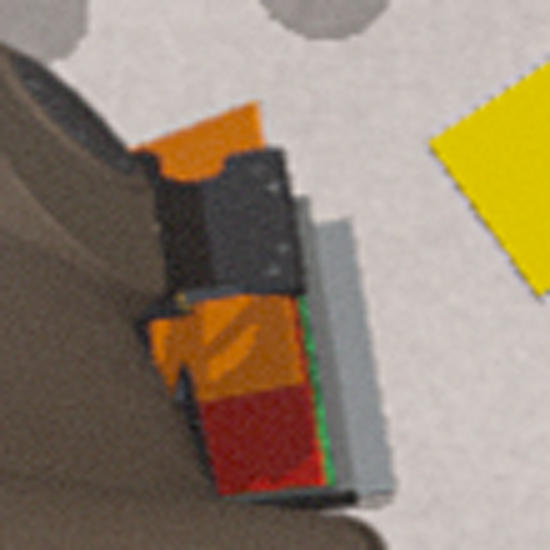

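View pics/s5.png

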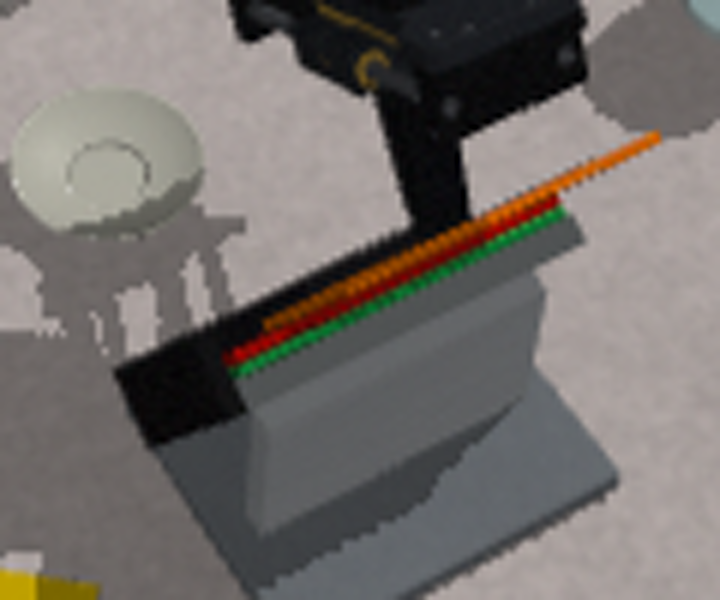

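Call:
jog_arm(
  targets=[
    [[-0.005, 0.003, 0, 0, 0, 0, 0], [-0.02, 0.012, 0, 0, 0, 0, 0], [-0.065, 0.0375, 0, 0, 0, 0, 0], [-0.104, 0.06, 0, 0, 0, 0, 0], [-0.15, 0.06, -0.04, 0, 0, 0, 0.03], [-0.19, 0.06, -0.08, 0, 0, 0, 0.03], [-0.19, 0.06, -0.08, 0, 0, 0, 0.03], [-0.19, 0.06, -0.08, 0, 0, 0, 0.03]],
  ],
)

```text
time: 8.9
ee_pos: [0.4286, 0.0074, 0.2059]
eef_rot: [-0.225, 0.669, -0.14, 0.694]
ft_force: [0.1, -0.2, -0.1]
opening: 0.279
```

```bash
python3 f.py
python3 - <<'E'
from h import *
s=snapshot("top");crop(s,"pics/t6.png",285,140,110,110,5)
s=snapshot("side");crop(s,"pics/s6.png",215,205,120,100,6)
s=snapshot("wrist");cv2.imwrite("pics/w6.png",s["frame"])
E
```

```text
t 8.9 p [0.4286 0.0074 0.2059] q [ 0.181  0.287  2.058 -0.664  0.943 -1.076] F [ 0.12 -0.17 -0.13] op 0.279
tool x [ 0.064 -0.495 -0.866] y [-0.107  0.86  -0.5  ]
in stand mm [-92.5  30.8 211.6] F stand [ 0.02 -0.1  -0.22]
```

View pics/t6.png

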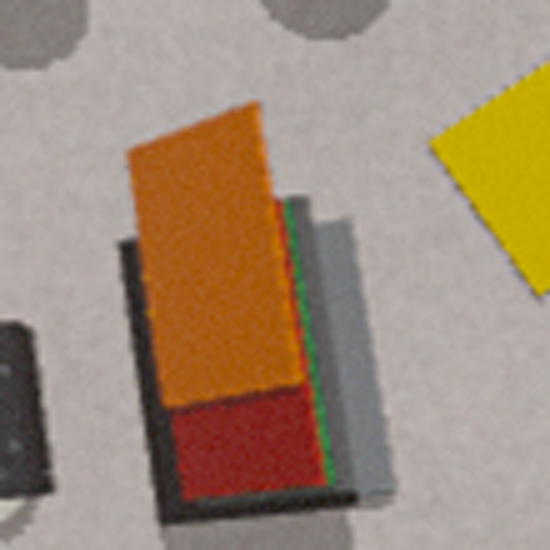

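View pics/s6.png

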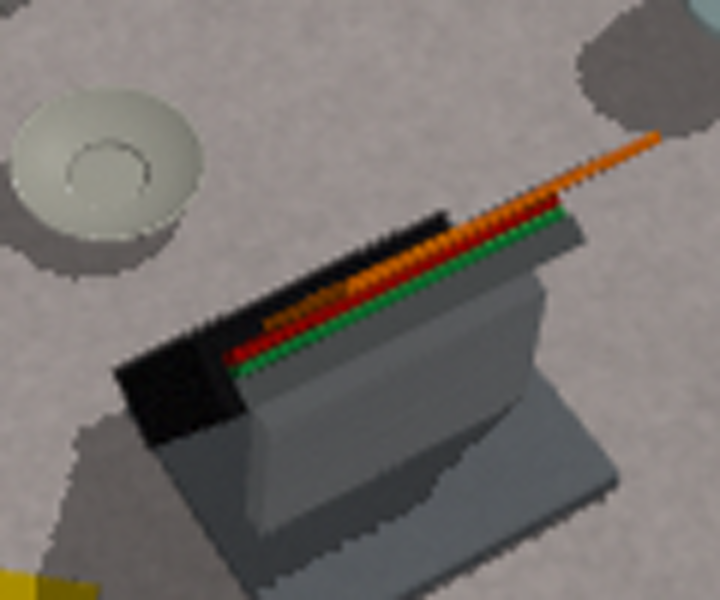

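View pics/w6.png

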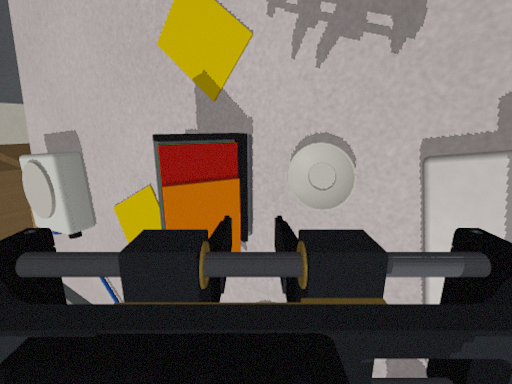

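```bash
cat > fit3.py <<'E'
from h import *
from scipy.optimize import least_squares
s=snapshot("top"); t=snapshot("side"); w=snapshot("wrist")
px=lambda l,c0,r0,k:(np.array(l)+.5)/k-.5+[c0,r0]
F=.005
t3=np.array([(-55,-75),(55,-75),(55,75),(-55,75)])/1e3; t2=px([(258,103),(128,150),(165,408),(300,385)],285,140,5)
s3=np.array([(-55,-75),(-55,75)])/1e3; s2=px([(657,133),(348,283)],215,205,6)
w3=np.array([(-55,75),(55,75)])/1e3; w2=np.array([(162,186.5),(240.5,179.5)])
def pl(p):
    T=np.eye(4);c,q=np.cos(p[2]),np.sin(p[2]);T[:3,:3]=[[c,-q,0],[q,c,0],[0,0,1]];T[:3,3]=p[0],p[1],.01;return FS@T
def f(p):
    T=pl(p);o=[]
    for sn,a3,a2 in((s,t3,t2),(t,s3,s2),(w,w3,w2)): o.append((proj(sn,ap(T,np.c_[a3,np.full(len(a3),F)]))-a2).ravel())
    return np.concatenate(o)
if __name__=="__main__":
    r=least_squares(f,[-.055,-.05,0]);print(np.round(r.x,4));print(np.round(r.fun.reshape(-1,2),1).tolist())
    print("corners bed mm",np.round(((ap(pl(r.x),np.c_[t3,np.zeros(4)])-FS[:3,3])@FS[:3,:3])*1e3,1).tolist())
    # red/stand reference in wrist
    print(np.round(proj(w,ap(FS,np.array([(-110,75,10),(0,75,10)])/1e3)),1).tolist())
    print(np.round(proj(s,ap(FS,np.array([(-110,75,10),(0,75,10)])/1e3)),1).tolist())
E
python3 fit3.py
```

```text
[-0.0578 -0.0503 -0.0125]
[[-0.5, -0.6], [-0.3, -0.6], [-0.7, -0.2], [-0.5, 0.1], [0.5, -0.0], [-0.8, 0.5], [0.1, -0.1], [-0.9, -0.5]]
corners bed mm [[-113.7, -124.6, 10.0], [-3.8, -126.0, 10.0], [-1.9, 24.0, 10.0], [-111.9, 25.3, 10.0]]
[[159.4, 146.3], [238.7, 143.4]]
[[348.0, 236.0], [320.5, 239.1]]
```

Run:
```python
from h import *
print(rel(ap(FS,[-.18,-.1,.0135])[0],graspR(FS)))
print(ap(FS,[-.069,-.1,.0135])[0])
```

```text
[ 0.1244 -0.1749  0.1304 -0.0023 -0.0022  1.0469]
[ 0.57825936 -0.13490405  0.08650575]
```

Call:
jog_arm(
  targets=[
    [[0, -0.04, 0.06, 0, 0, 0.4, 0.03], [0, -0.04, 0.06, 0, 0, 0.4, 0.03], [0.124, -0.175, 0.13, -0.002, -0.002, 1.047, 0.03], [0.124, -0.175, 0.13, -0.002, -0.002, 1.047, 0.03], [0.124, -0.175, 0.13, -0.002, -0.002, 1.047, 0.03], [0.124, -0.175, 0.13, -0.002, -0.002, 1.047, 0.03], [0.124, -0.175, 0.13, -0.002, -0.002, 1.047, 0.03], [0.124, -0.175, 0.13, -0.002, -0.002, 1.047, 0.03], [0.124, -0.175, 0.13, -0.002, -0.002, 1.047, 0.03], [0.124, -0.175, 0.13, -0.002, -0.002, 1.047, 0.03], [0.124, -0.175, 0.13, -0.002, -0.002, 1.047, 0.03]],
  ],
  newtons=8,
)

```text
time: 10.3
ee_pos: [0.5846, -0.1885, 0.1845]
eef_rot: [0.139, 0.693, 0.225, 0.671]
ft_force: [1.0, 0.2, -0.9]
opening: 0.315
```

```bash
python3 f.py
python3 - <<'E'
from h import *
print(rel(ap(FS,[-.069,-.1,.0135])[0],graspR(FS)))
s=snapshot("side");crop(s,"pics/s7.png",215,145,130,110,6)
s=snapshot("wrist");cv2.imwrite("pics/w7.png",s["frame"])
print(np.round(proj(s,ap(FS,np.array([(-110,25,15),(-110,-125,15),(-110,-75,10),(-110,-75,5)])/1e3)),1).tolist())
E
```

```text
t 10.3 p [ 0.5846 -0.1885  0.1845] q [-0.589  0.637  1.474  0.392  1.404 -2.426] F [ 1.    0.19 -0.92] op 0.315
tool x [-0.062  0.494 -0.867] y [-0.11   0.86   0.498]
in stand mm [-180.9  -99.6   15.8] F stand [ 0.83 -1.01 -0.4 ]
[ 0.1119 -0.002   0.0003  0.0022  0.0002  0.0023]
[[251.7, 56.5], [251.4, 226.6], [246.1, 175.7], [240.6, 175.7]]
```

View pics/s7.png

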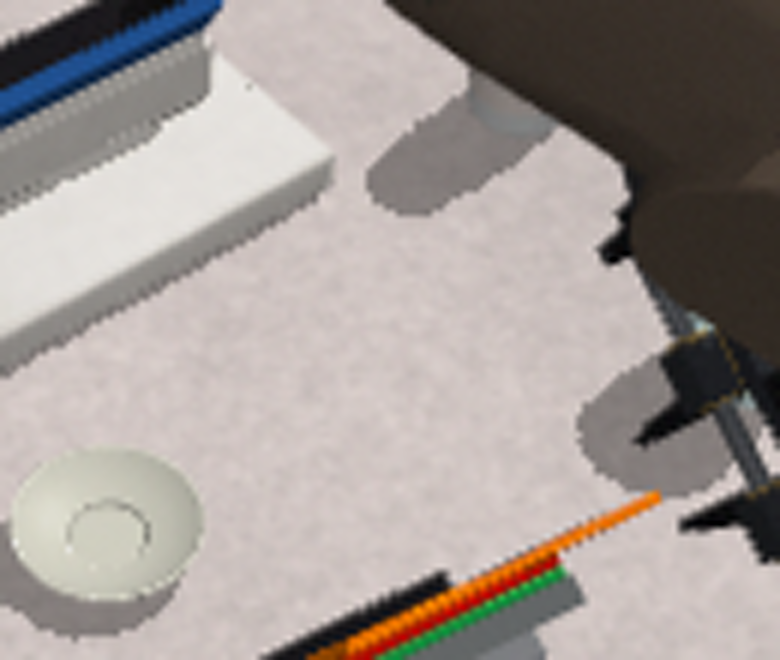

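View pics/w7.png

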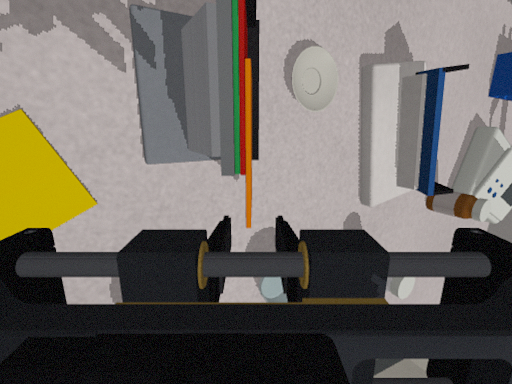

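Call:
jog_arm(
  targets=[
    [[0.03, -0.002, 0, 0.002, 0, 0.002, 0.03], [0.06, -0.002, 0, 0.002, 0, 0.002, 0.03], [0.06, -0.002, 0, 0.002, 0, 0.002, 0.03]],
  ],
)

```text
time: 10.7
ee_pos: [0.5799, -0.1586, 0.1296]
eef_rot: [0.141, 0.694, 0.227, 0.669]
ft_force: [0.2, -0.5, -0.7]
opening: 0.318
```

```bash
python3 f.py
python3 - <<'E'
from h import *
print(rel(ap(FS,[-.069,-.1,.0135])[0],graspR(FS)))
s=snapshot("wrist");cv2.imwrite("pics/w8.png",s["frame"])
p,m,o=cur(); print("tcp px",proj(s,p), "finger plane edges", np.round(proj(s,[p+m[:,1]*.015,p-m[:,1]*.015]),1).tolist())
print(np.round(proj(s,ap(FS,np.array([(-110,-125,15),(-110,-125,10),(-110,-75,10),(-110,-75,5)])/1e3)),1).tolist())
E
```

```text
t 10.7 p [ 0.5799 -0.1586  0.1296] q [-0.557  0.678  1.564  0.418  1.28  -2.452] F [ 0.19 -0.47 -0.75] op 0.318
tool x [-0.066  0.499 -0.864] y [-0.107  0.857  0.503]
in stand mm [-118.2  -98.7   14.5] F stand [ 0.4  -0.13 -0.8 ]
[ 0.0492 -0.0012  0.0015 -0.0003 -0.0035 -0.004 ]
tcp px [[251.6840943  232.75718971]] finger plane edges [[273.8, 232.7], [229.6, 232.8]]
[[253.0, 259.5], [246.2, 259.5], [245.8, 194.0], [238.6, 194.0]]
```

View pics/w8.png

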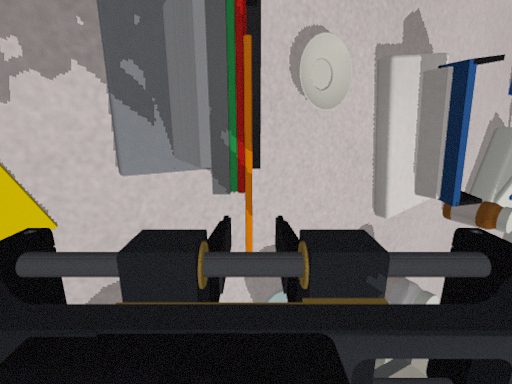

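Call:
jog_arm(
  targets=[
    [[0.02, -0.001, 0.001, 0, -0.003, -0.004, 0.03], [0.035, -0.001, 0.001, 0, -0.003, -0.004, 0.03], [0.049, -0.001, 0.001, 0, -0.003, -0.004, 0.03], [0.049, -0.001, 0.001, 0, -0.003, -0.004, 0.03]],
  ],
)

```text
time: 11.15
ee_pos: [0.5791, -0.1371, 0.0883]
eef_rot: [0.14, 0.692, 0.224, 0.671]
ft_force: [-0.6, 0.0, 0.7]
opening: 0.317
```

```bash
python3 f.py
```

```text
t 11.15 p [ 0.5791 -0.1371  0.0883] q [-0.529  0.715  1.622  0.445  1.177 -2.475] F [-0.64  0.03  0.74] op 0.317
tool x [-0.059  0.495 -0.867] y [-0.107  0.86   0.499]
in stand mm [ -71.7 -100.6   12.4] F stand [-0.58  0.63  0.47]
```

Call:
jog_arm(
  targets=[
    [[0, 0.001, 0, 0, 0, 0, 0.02], [0, 0.001, 0, 0, 0, 0, 0.012], [0, 0.001, 0, 0, 0, 0, 0.01], [0, 0.001, 0, 0, 0, 0, 0.01]],
  ],
  newtons=8,
)

```text
time: 11.55
ee_pos: [0.5793, -0.1371, 0.0893]
eef_rot: [0.14, 0.692, 0.224, 0.672]
ft_force: [0.3, -0.3, -0.2]
opening: 0.114
```

Call:
jog_arm(
  targets=[
    [[0, 0, 0, 0, 0, 0, 0.008], [0, 0, 0, 0, 0, 0, 0.006], [0, 0, 0, 0, 0, 0, 0.004], [0, 0, 0, 0, 0, 0, 0.003], [0, 0, 0, 0, 0, 0, 0.003]],
  ],
  newtons=8,
)

```text
time: 12.05
ee_pos: [0.5791, -0.1369, 0.0888]
eef_rot: [0.14, 0.692, 0.224, 0.672]
ft_force: [0.2, -1.4, 0.5]
opening: 0.05
```

```bash
python3 f.py
```

```text
t 12.05 p [ 0.5791 -0.1369  0.0888] q [-0.529  0.713  1.623  0.446  1.176 -2.474] F [ 0.23 -1.4   0.54] op 0.05
tool x [-0.058  0.495 -0.867] y [-0.107  0.86   0.498]
in stand mm [ -72.1 -100.6   12.9] F stand [-1.18 -0.05 -0.96]
```

Call:
jog_arm(
  targets=[
    [[0, 0, 0, 0, 0, 0, 0.003], [0, 0, 0, 0, 0, 0, 0.003], [-0.001, 0.001, 0, 0, 0, 0, 0.003], [-0.003, 0.003, 0, 0, 0, 0, 0.003], [-0.006, 0.005, 0, 0, 0, 0, 0.003], [-0.01, 0.007, 0, 0, 0, 0, 0.003], [-0.02, 0.01, 0, 0, 0, 0, 0.003], [-0.035, 0.015, 0, 0, 0, 0, 0.003], [-0.06, 0.02, 0, 0, 0, 0, 0.003], [-0.09, 0.02, 0, 0, 0, 0, 0.003], [-0.13, 0.02, 0, 0, 0, 0, 0.003], [-0.16, 0.02, 0, 0, 0, 0, 0.003], [-0.17, 0.02, 0, 0, 0, 0, 0.003], [-0.17, 0.02, 0, 0, 0, 0, 0.003]],
  ],
  newtons=16,
)

```text
time: 13.45
ee_pos: [0.5869, -0.2042, 0.2471]
eef_rot: [0.14, 0.692, 0.223, 0.672]
ft_force: [0.3, 0.4, -0.9]
opening: 0.052
```

```bash
python3 f.py
python3 - <<'E'
from h import *
for n in ("side","top","wrist"):
    s=snapshot(n);cv2.imwrite(f"pics/{n}9.png",s["frame"])
E
```

```text
t 13.45 p [ 0.5869 -0.2042  0.2471] q [-0.608  0.591  1.384  0.383  1.532 -2.387] F [ 0.26  0.36 -0.89] op 0.052
tool x [-0.056  0.494 -0.868] y [-0.107  0.861  0.497]
in stand mm [-243.   -99.9   33.3] F stand [ 0.94 -0.3  -0.16]
```

View pics/side9.png

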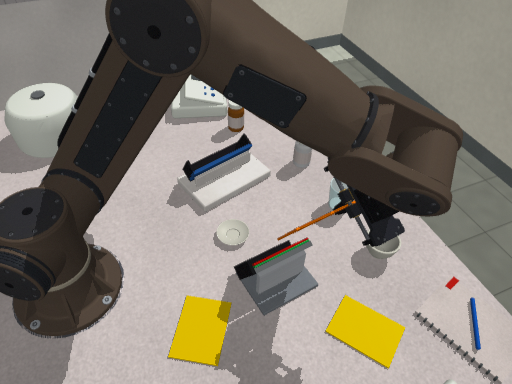

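View pics/wrist9.png

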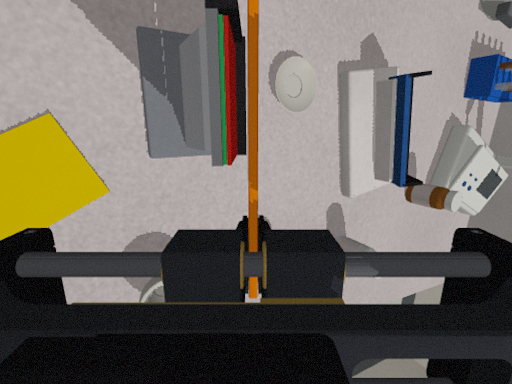

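View pics/top9.png

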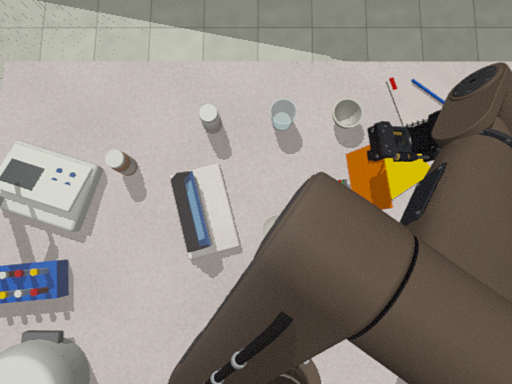

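Run:
```python
from h import *
P=ap(FH,[-.181,-.05,.0225])[0]; print(P, rel(P,graspR(FH)))
```

```text
[0.53964245 0.18228646 0.2140006 ] [ 2.206e-01  3.206e-01  6.000e-04 -1.181e-01  6.950e-02  3.000e-04]
```

Call:
jog_arm(
  targets=[
    [[0, 0.02, 0, 0, 0, 0, 0.003], [0.02, 0.05, 0, -0.01, 0.006, 0, 0.003], [0.04, 0.08, 0, -0.025, 0.015, 0, 0.003], [0.06, 0.11, 0, -0.04, 0.02, 0, 0.003], [0.08, 0.14, 0, -0.05, 0.03, 0, 0.003], [0.1, 0.17, 0, -0.06, 0.035, 0, 0.003], [0.12, 0.2, 0, -0.07, 0.04, 0, 0.003], [0.145, 0.23, 0, -0.08, 0.047, 0, 0.003], [0.17, 0.26, 0, -0.09, 0.053, 0, 0.003], [0.195, 0.29, 0, -0.105, 0.06, 0, 0.003], [0.21, 0.31, 0, -0.115, 0.068, 0, 0.003], [0.22, 0.32, 0, -0.118, 0.07, 0, 0.003], [0.22, 0.32, 0, -0.118, 0.07, 0, 0.003], [0.22, 0.32, 0, -0.118, 0.07, 0, 0.003]],
  ],
)

```text
time: 15.0
ee_pos: [0.5397, 0.1802, 0.215]
eef_rot: [0.092, 0.701, 0.269, 0.654]
ft_force: [-0.3, -0.9, -0.8]
opening: 0.053
```

```bash
cat > g.py <<'E'
from h import *
st(); p,m,o=cur()
print("in holder mm",np.round((p-FH[:3,3])@FH[:3,:3]*1e3,1),"F holder",np.round(np.array(o["ft_force"])@FH[:3,:3],2))
print("rot err",rel(p,graspR(FH))[3:])
E
python3 g.py
python3 - <<'E'
from h import *
for n in ("side","top","wrist"):
    s=snapshot(n);cv2.imwrite(f"pics/{n}10.png",s["frame"])
E
```

```text
t 15.0 p [0.5397 0.1802 0.215 ] q [-0.029  0.461  1.722  0.544  1.177 -2.128] F [-0.33 -0.91 -0.82] op 0.053
tool x [-0.127  0.482 -0.867] y [-0.223  0.838  0.498]
in holder mm [-182.8  -49.5   21.2] F holder [ 0.32  0.56 -1.1 ]
rot err [0.0004 0.0008 0.0023]
```

View pics/side10.png

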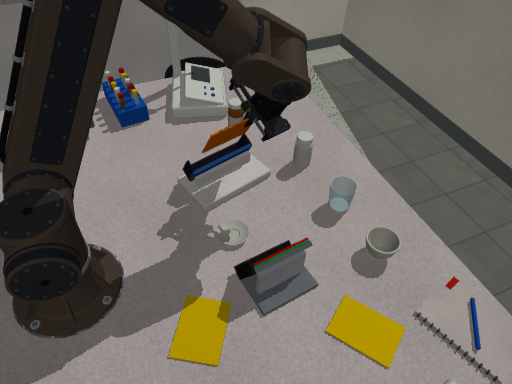

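View pics/wrist10.png

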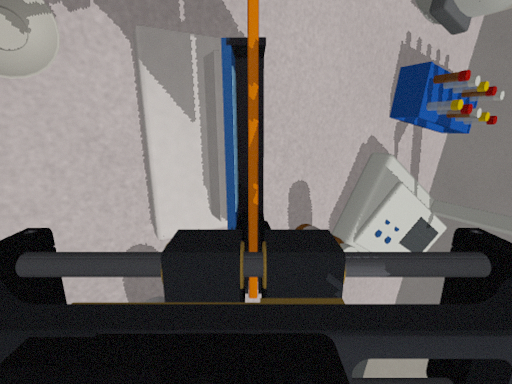

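View pics/top10.png

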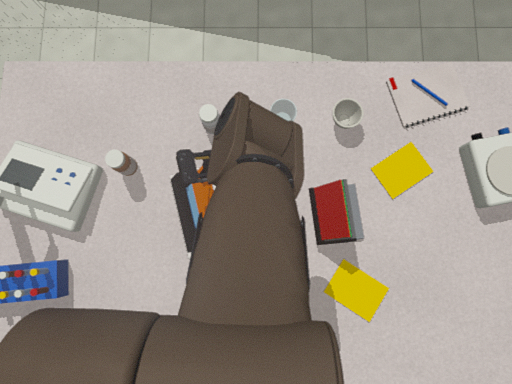

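Run:
```python
from h import *
s=snapshot("wrist")
for q in [(-55,105,-10),(-55,105,0),(-55,98,35),(-55,-98,35),(-55,-105,0),(-55,-105,-10),(0,98,35),(0,-98,35)]:
    print(q,np.round(proj(s,ap(FH,np.array(q)/1e3)),1).tolist())
crop(s,"pics/w10c.png",205,20,80,225,3.4) if False else cv2.imwrite("pics/w10c.png",cv2.resize(s["frame"][20:140,200:290],None,fx=5,fy=5,interpolation=cv2.INTER_CUBIC))
cv2.imwrite("pics/w10d.png",cv2.resize(s["frame"][170:250,200:300],None,fx=6,fy=6,interpolation=cv2.INTER_CUBIC))
s=snapshot("side");crop(s,"pics/s10c.png",170,85,130,100,6)
```

```text
(-55, 105, -10) [[222.4, 37.7]]
(-55, 105, 0) [[232.4, 37.7]]
(-55, 98, 35) [[267.1, 45.3]]
(-55, -98, 35) [[265.0, 226.8]]
(-55, -105, 0) [[235.9, 232.2]]
(-55, -105, -10) [[227.6, 232.2]]
(0, 98, 35) [[264.9, 58.4]]
(0, -98, 35) [[263.4, 212.2]]
```

View pics/w10c.png

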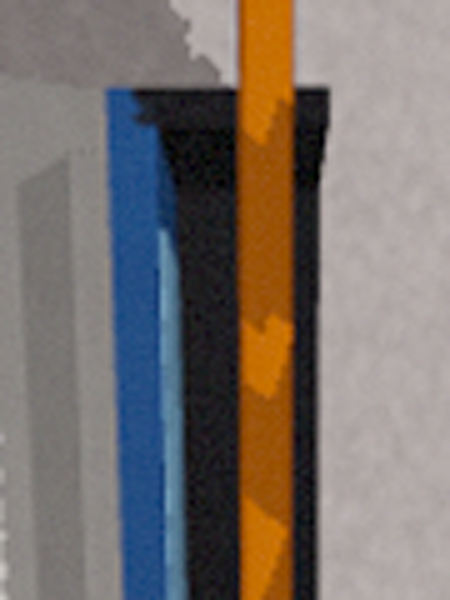

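View pics/w10d.png

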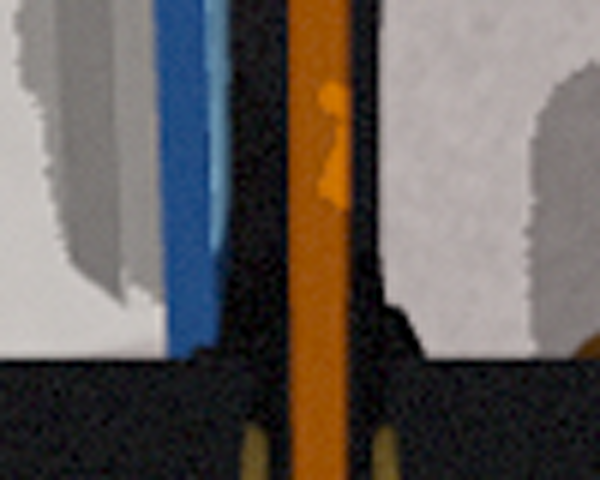

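View pics/s10c.png

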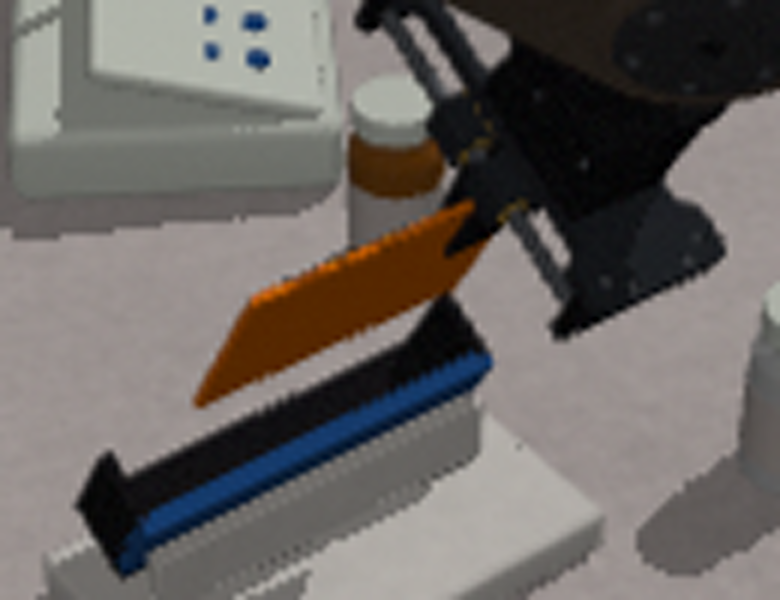

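Run:
```python
from h import *
from scipy.optimize import least_squares
t=snapshot("side")
px=lambda l,c0,r0,k:(np.array(l)+.5)/k-.5+[c0,r0]
a=px([(250,302),(198,407),(440,296)],170,85,6)
p,m,o=cur()
G=np.eye(4);G[:3,:3]=np.c_[m[:,0],-m[:,2],m[:,1]];G[:3,3]=p-.0025*m[:,1]
def f(v):
    c,q=np.cos(v[2]),np.sin(v[2]);T=np.eye(4);T[:3,:3]=[[c,-q,0],[q,c,0],[0,0,1]];T[:3,3]=v[0],v[1],0;T=G@T
    b=proj(t,ap(T,np.array([(-.055,.075,0),(.055,.075,0)])))
    e0,e1=proj(t,ap(T,np.array([(.055,.075,0),(.055,-.075,0)]))); d=(e1-e0)/np.linalg.norm(e1-e0); n=np.array([-d[1],d[0]])
    return np.r_[(b-a[:2]).ravel(),(a[2]-e0)@n]
r=least_squares(f,[.016,.05,0]);print(np.round(r.x,4),np.round(r.fun,2))
```

```text
[ 0.0016  0.0546 -0.0192] [ 0.33  0.3  -0.14  0.13  0.56]
```

Call:
jog_arm(
  targets=[
    [[0.02, -0.003, 0, 0, 0.014, -0.002, 0.003], [0.045, -0.007, 0, 0, 0.014, -0.002, 0.003], [0.07, -0.011, 0, 0, 0.014, -0.002, 0.003], [0.085, -0.011, 0, 0, 0.014, -0.002, 0.003], [0.094, -0.011, 0, 0, 0.014, -0.002, 0.003], [0.094, -0.011, 0, 0, 0.014, -0.002, 0.003]],
  ],
)

```text
time: 15.9
ee_pos: [0.5299, 0.2171, 0.127]
eef_rot: [0.09, 0.706, 0.269, 0.649]
ft_force: [-0.4, -0.2, -1.0]
opening: 0.053
```

```bash
python3 g.py
python3 - <<'E'
from h import *
s=snapshot("side");crop(s,"pics/s11.png",170,105,130,90,6)
s=snapshot("wrist");cv2.imwrite("pics/w11.png",s["frame"])
E
```

```text
t 15.9 p [0.5299 0.2171 0.127 ] q [ 0.038  0.573  1.805  0.61   0.999 -2.194] F [-0.37 -0.23 -1.03] op 0.053
tool x [-0.142  0.476 -0.868] y [-0.223  0.839  0.497]
in holder mm [-87.6 -49.5  10.3] F holder [ 0.83  0.41 -0.62]
rot err [ 0.0001 -0.0148  0.0038]
```

View pics/s11.png

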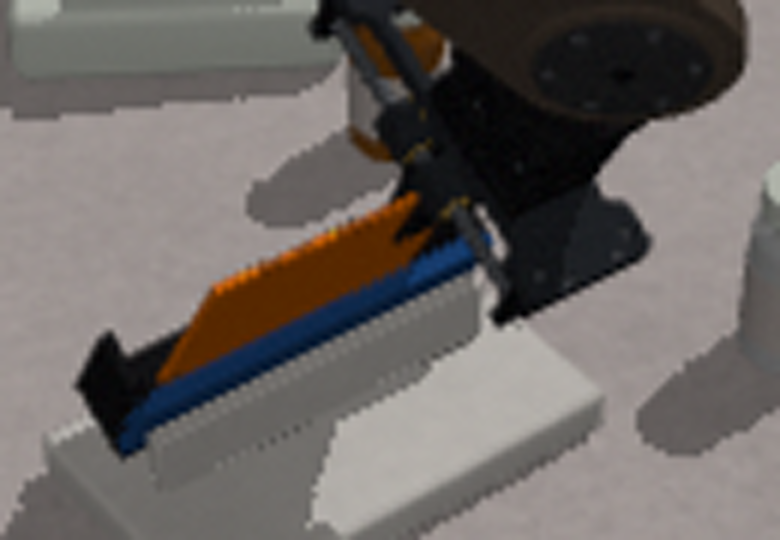

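View pics/w11.png

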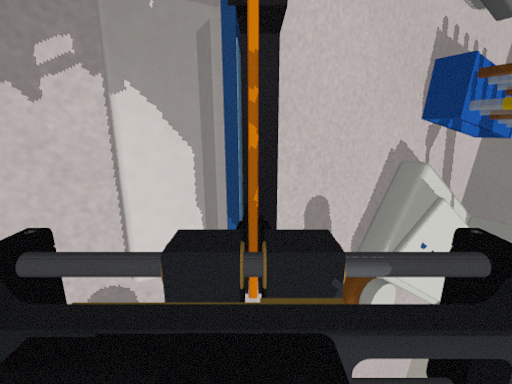

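Call:
jog_arm(
  targets=[
    [[0.004, 0, 0, 0, 0, 0, 0.003], [0.008, 0, 0, 0, 0, 0, 0.003], [0.011, 0, 0, 0, 0, 0, 0.003], [0.011, 0, 0, 0, 0, 0, 0.003]],
  ],
)

```text
time: 16.4
ee_pos: [0.5286, 0.2219, 0.1182]
eef_rot: [0.09, 0.705, 0.269, 0.649]
ft_force: [-0.8, -1.2, -1.2]
opening: 0.052
```

Call:
jog_arm(
  targets=[
    [[0.001, 0, 0, 0, 0, 0, 0.003], [0.002, 0, 0, 0, 0, 0, 0.003], [0.002, 0, 0, 0, 0, 0, 0.003]],
  ],
)

```text
time: 16.7
ee_pos: [0.5285, 0.2227, 0.1166]
eef_rot: [0.09, 0.705, 0.269, 0.65]
ft_force: [0.7, -0.4, -1.7]
opening: 0.051
```

Call:
jog_arm(
  targets=[
    [[0.001, 0, 0, 0, 0, 0, 0.003], [0.001, 0, 0, 0, 0, 0, 0.003]],
  ],
)

```text
time: 16.9
ee_pos: [0.5283, 0.2232, 0.1157]
eef_rot: [0.09, 0.705, 0.269, 0.65]
ft_force: [-0.2, -0.4, -1.6]
opening: 0.052
```

```bash
python3 g.py
```

```text
t 16.9 p [0.5283 0.2232 0.1157] q [ 0.049  0.588  1.815  0.624  0.972 -2.205] F [-0.2  -0.43 -1.56] op 0.052
tool x [-0.14   0.476 -0.868] y [-0.223  0.839  0.496]
in holder mm [-74.7 -49.6  10.2] F holder [ 1.17  0.3  -1.09]
rot err [ 0.0003 -0.0131  0.0041]
```

Call:
jog_arm(
  targets=[
    [[0.001, 0, 0, 0, 0, 0, 0.003], [0.001, 0, 0, 0, 0, 0, 0.003]],
  ],
)

```text
time: 17.1
ee_pos: [0.5282, 0.2237, 0.1148]
eef_rot: [0.09, 0.705, 0.269, 0.65]
ft_force: [-0.4, 0.8, -0.6]
opening: 0.051
```

Call:
jog_arm(
  targets=[
    [[0.001, 0, 0, 0, 0, 0, 0.003], [0.001, 0, 0, 0, 0, 0, 0.003]],
  ],
)

```text
time: 17.3
ee_pos: [0.528, 0.2242, 0.114]
eef_rot: [0.09, 0.705, 0.269, 0.65]
ft_force: [-0.8, 0.0, -1.2]
opening: 0.054
```

Call:
jog_arm(
  targets=[
    [[0.001, 0, 0, 0, 0, 0, 0.003], [0.001, 0, 0, 0, 0, 0, 0.003]],
  ],
)

```text
time: 17.5
ee_pos: [0.5282, 0.2245, 0.1136]
eef_rot: [0.09, 0.705, 0.269, 0.65]
ft_force: [-0.8, -2.5, 3.3]
opening: 0.052
```

```bash
python3 g.py
```

```text
t 17.5 p [0.5282 0.2245 0.1136] q [ 0.051  0.591  1.817  0.627  0.966 -2.208] F [-0.75 -2.5   3.34] op 0.052
tool x [-0.139  0.476 -0.868] y [-0.223  0.839  0.496]
in holder mm [-72.2 -49.7  10.1] F holder [-4.    1.37 -0.25]
rot err [ 0.0006 -0.0124  0.0043]
```

Call:
jog_arm(
  targets=[
    [[-0.0005, -0.002, 0, 0, 0, 0, 0.003], [-0.0005, -0.004, 0, 0, 0, 0, 0.003], [-0.0005, -0.006, 0, 0, 0, 0, 0.003], [-0.0005, -0.006, 0, 0, 0, 0, 0.003]],
  ],
)

```text
time: 17.9
ee_pos: [0.5295, 0.2191, 0.1105]
eef_rot: [0.09, 0.705, 0.269, 0.65]
ft_force: [1.0, -0.5, 0.7]
opening: 0.052
```

Call:
jog_arm(
  targets=[
    [[0, -0.001, 0, 0, 0, 0, 0.003], [0, -0.001, 0, 0, 0, 0, 0.003]],
  ],
)

```text
time: 18.1
ee_pos: [0.5297, 0.2184, 0.1101]
eef_rot: [0.09, 0.705, 0.269, 0.65]
ft_force: [0.4, -1.8, 0.5]
opening: 0.051
```

```bash
python3 g.py
```

```text
t 18.1 p [0.5297 0.2184 0.1101] q [ 0.04   0.597  1.818  0.626  0.966 -2.219] F [ 0.44 -1.77  0.46] op 0.051
tool x [-0.14   0.476 -0.868] y [-0.223  0.839  0.496]
in holder mm [-72.3 -49.6   3. ] F holder [-1.31  0.03 -1.35]
rot err [ 0.0002 -0.0128  0.0042]
```

Call:
jog_arm(
  targets=[
    [[0, -0.0007, 0, 0, 0, 0, 0.003], [0, -0.0007, 0, 0, 0, 0, 0.003]],
  ],
)

```text
time: 18.3
ee_pos: [0.5298, 0.2179, 0.1098]
eef_rot: [0.09, 0.705, 0.269, 0.65]
ft_force: [0.7, -1.3, 1.2]
opening: 0.056
```

```bash
python3 g.py
python3 - <<'E'
from h import *
s=snapshot("side");crop(s,"pics/s12.png",170,105,130,90,6)
s=snapshot("wrist");cv2.imwrite("pics/w12.png",cv2.resize(s["frame"][0:260,200:310],None,fx=2.3,fy=2.3,interpolation=cv2.INTER_CUBIC))
E
```

```text
t 18.3 p [0.5298 0.2179 0.1098] q [ 0.04   0.598  1.818  0.626  0.966 -2.22 ] F [ 0.68 -1.3   1.24] op 0.056
tool x [-0.14   0.476 -0.868] y [-0.223  0.839  0.496]
in holder mm [-72.3 -49.6   2.4] F holder [-1.78 -0.32 -0.62]
rot err [ 0.0003 -0.013   0.0041]
```

View pics/s12.png

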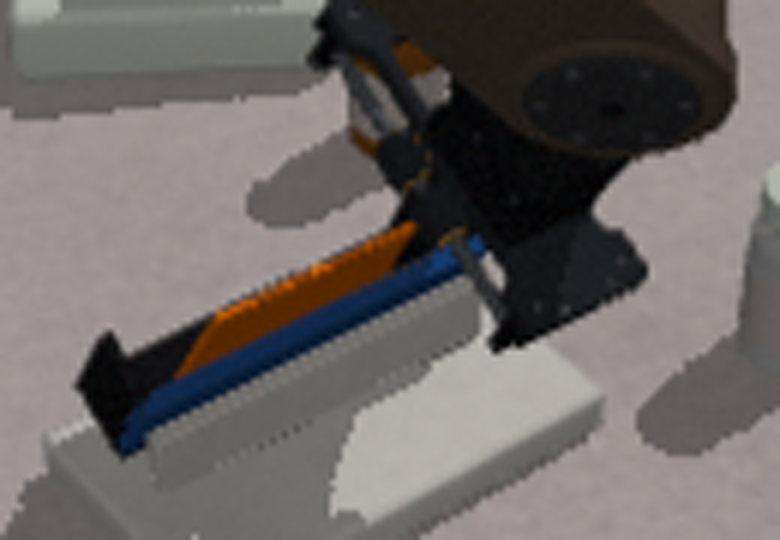

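View pics/w12.png

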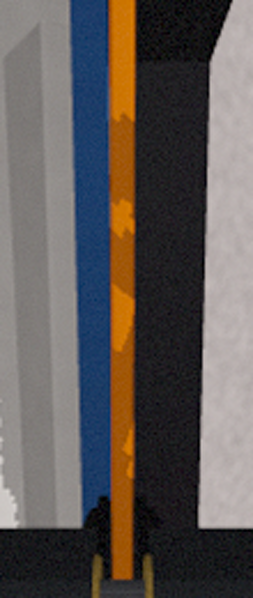

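Call:
jog_arm(
  targets=[
    [[0, -0.0006, 0, 0, 0, 0, 0.003], [0, -0.0006, 0, 0, 0, 0, 0.003]],
  ],
)

```text
time: 18.6
ee_pos: [0.5299, 0.2175, 0.1096]
eef_rot: [0.09, 0.705, 0.269, 0.65]
ft_force: [0.2, -0.1, 1.5]
opening: 0.051
```

Call:
jog_arm(
  targets=[
    [[0, -0.0006, 0, 0, 0, 0, 0.003], [0, -0.0006, 0, 0, 0, 0, 0.003]],
  ],
)

```text
time: 18.8
ee_pos: [0.5299, 0.2173, 0.1094]
eef_rot: [0.09, 0.705, 0.269, 0.649]
ft_force: [-1.0, 2.7, 3.1]
opening: 0.055
```

```bash
python3 g.py
```

```text
t 18.8 p [0.5299 0.2173 0.1094] q [ 0.038  0.599  1.818  0.626  0.966 -2.222] F [-1.05  2.71  3.13] op 0.055
tool x [-0.14   0.477 -0.868] y [-0.223  0.839  0.497]
in holder mm [-72.3 -49.6   1.7] F holder [-1.27  0.32  4.07]
rot err [ 0.0003 -0.0132  0.0032]
```

Call:
jog_arm(
  targets=[
    [[0, 0, 0, 0, 0, 0, 0.006], [0, 0, 0, 0, 0, 0, 0.008], [0, 0, 0, 0, 0, 0, 0.012], [0, 0, 0, 0, 0, 0, 0.02], [0, 0, 0, 0, 0, 0, 0.03], [0, 0, 0, 0, 0, 0, 0.03], [0, 0, 0, 0, 0, 0, 0.03]],
  ],
  newtons=8,
)

```text
time: 19.5
ee_pos: [0.53, 0.2169, 0.1092]
eef_rot: [0.09, 0.705, 0.269, 0.65]
ft_force: [0.1, 0.6, 0.4]
opening: 0.311
```

```bash
python3 g.py
python3 - <<'E'
from h import *
s=snapshot("side");crop(s,"pics/s13.png",170,105,130,90,6)
s=snapshot("wrist");cv2.imwrite("pics/w13.png",cv2.resize(s["frame"][0:260,200:310],None,fx=2.3,fy=2.3,interpolation=cv2.INTER_CUBIC))
E
```

```text
t 19.5 p [0.53   0.2169 0.1092] q [ 0.038  0.599  1.818  0.625  0.965 -2.222] F [0.12 0.56 0.41] op 0.311
tool x [-0.14   0.476 -0.868] y [-0.223  0.839  0.496]
in holder mm [-72.3 -49.6   1.2] F holder [-0.1  -0.26  0.65]
rot err [ 0.0003 -0.013   0.0042]
```

View pics/s13.png

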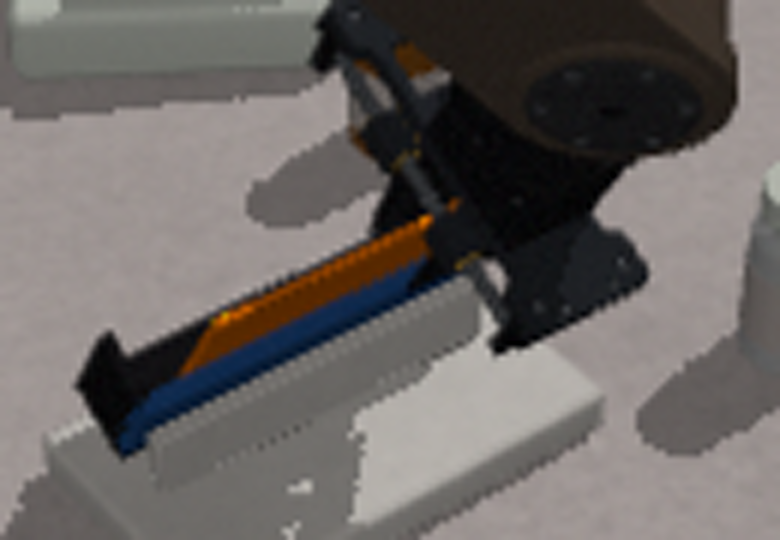

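View pics/w13.png

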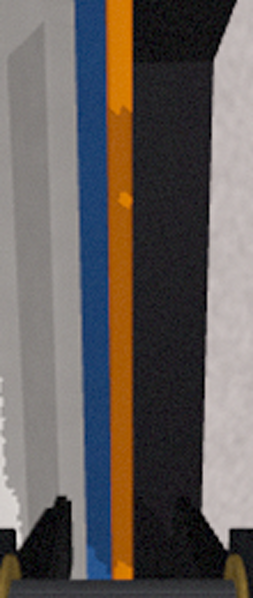

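Call:
jog_arm(
  targets=[
    [[-0.005, 0, 0, 0, 0, 0, 0.03], [-0.015, 0, 0, 0, 0, 0, 0.03], [-0.03, 0, 0, 0, 0, 0, 0.03], [-0.05, 0, 0, 0, 0, 0, 0.03], [-0.08, 0, 0, 0, 0, 0, 0.03], [-0.12, 0, 0, 0, 0, 0, 0.03], [-0.16, 0, 0, 0, 0, 0, 0.03], [-0.18, -0.05, 0.0, 0, 0, 0, 0.03], [-0.18, -0.1, 0.0, 0, 0, 0, 0.03], [-0.18, -0.15, 0.0, 0, 0, 0, 0.03], [-0.18, -0.15, 0.0, 0, 0, 0, 0.03], [-0.18, -0.15, 0.0, 0, 0, 0, 0.03]],
  ],
)

```text
time: 20.8
ee_pos: [0.5887, 0.0038, 0.1912]
eef_rot: [0.091, 0.705, 0.268, 0.65]
ft_force: [0.1, 0.5, 0.9]
opening: 0.312
```

```bash
python3 g.py
python3 - <<'E'
from h import *
for n in ("side","top"):
    s=snapshot(n);cv2.imwrite(f"pics/{n}14.png",s["frame"])
    if n=="side": crop(s,"pics/s14.png",170,105,130,90,6)
    else: crop(s,"pics/t14.png",150,140,120,110,6)
E
```

```text
t 20.8 p [0.5887 0.0038 0.1912] q [-0.301  0.571  1.586  0.442  1.317 -2.318] F [0.11 0.54 0.9 ] op 0.312
tool x [-0.139  0.477 -0.868] y [-0.221  0.84   0.497]
in holder mm [-253.8  -51.7 -149.2] F holder [-0.53 -0.24  0.88]
rot err [-0.0022 -0.0124  0.0039]
```

View pics/s14.png

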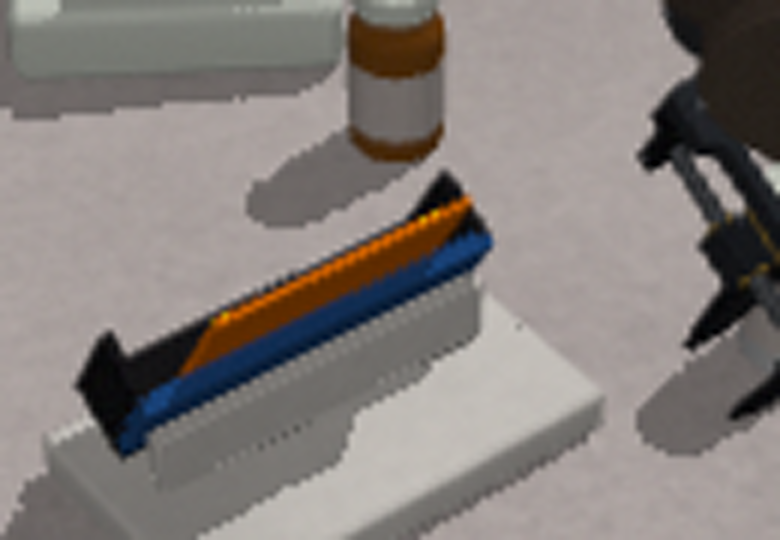

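View pics/top14.png

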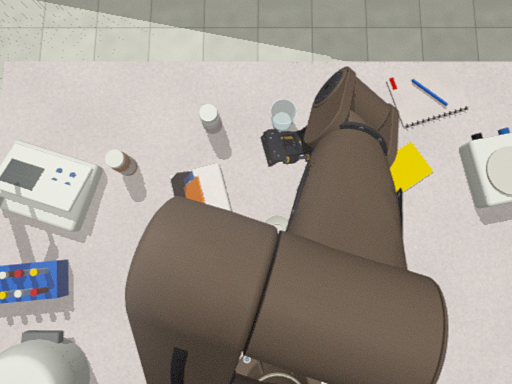

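View pics/side14.png

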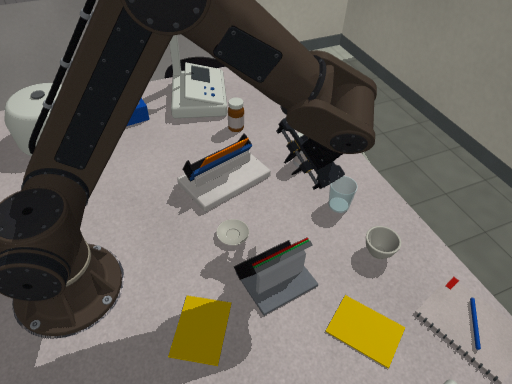

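Run:
```python
from h import *
t=snapshot("side")
for y0 in (-.01,0,.01):
    c=proj(t,ap(FH,[(-.11,y0+.075,.005),(-.11,y0-.075,.005)])); print(y0,np.round(((c-[170,105]+.5)*6-.5),0).tolist())
```

```text
-0.01 [[230.0, 313.0], [487.0, 190.0]]
0 [[211.0, 322.0], [470.0, 198.0]]
0.01 [[193.0, 330.0], [454.0, 206.0]]
```

```bash
python3 -c "
from station import order
print(order.hand_in())"
```

```text
the job is handed in; nothing more can be done
None
```

The orange plate now stands in the lamp's holder, and I handed the job in at about 21 s of the 69 s allowed.

- **Slide:** I pressed the orange plate with shut fingers at about 7–10 N. It slid about 50 mm out of the open end and turned roughly 1° in its own plane. The red and green plates stayed put.
- **Lift:** I pinched the overhanging part by its faces, closing at 8 N and then holding at 16 N, and lifted it clear.
- **Placing:** I lowered it until it touched the ledge at about 4 N, leaned it on the backrest at about 4 N, let go and moved away.

**Last checks:**
- In the last side picture the plate's upper edge is within about 1 px of where a centred, fully seated plate should be.
- The wrist picture taken just after release shows it flat on the backrest.
- In that side picture the red and green plates stand in the stand and the dish, beaker, amber jar and mortar are where they were; the clear jar was last visible in the top picture, also in place.

**What did not go cleanly:**
- **Joint 4 limit:** on my first, squarer approach joint 4 reached its lower limit, reading -1.134 against the stated -1.13. The arm stopped there and I went on with a tilted tool. I can't tell whether that counts as passing the limit.
- **Image disagreement:** while the plate hung in the gripper, a fit from the side camera alone put it about 14 mm deeper in the jaws than I expected. The ledge contact came within about 2 mm of where I expected it, so I took that fit to be in error.

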